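# Load sample tubes from the cool carrier into the clips of the platform mixer

### The job

Lift the loose lid off the cool carrier and lay it flat, handle up, on the free bench beside it. Snap every tube from the carrier sideways into a pair of orange spring clips on the mixer, one tube to a pair, pressed fully home; only when all are in, switch the mixer on by pressing down the raised far end of its green rocker. Leave the carrier with its lid squarely and fully back on, and disturb nothing else on the bench.

Things in the scene. Friction and masses are not known exactly. Their poses are not given: they have to be found in the camera images.
- carrier: Cool carrier: fixed steel-blue open tray, 334 (x) x 160 (y) x 66 mm high; origin at the centre of its underside on the bench, z up. Walls 10 mm, inside 314 x 140 mm, inner floor 8 mm above the bench. Two dark foam rails (16 mm wide, at y = -32 and +32 mm, top 33 mm above the bench) have five notches at x = -112, -56, 0, +56, +112 mm; tubes lie in them along the carrier's y, axis 36 mm above the bench.
- carrier_rim (a point): Centre of the carrier's mouth at rim height (66 mm above the bench); axes as the carrier. Between the foam rails (y -24 to +24 mm) the tray is clear down to its floor, so a tube is grasped from above round its middle, fingers closing along the carrier's x; 28 mm free between neighbouring tubes, 31 mm between the end tubes and the end walls.
- lid: The carrier's loose lid: light grey plate 334 (x) x 160 (y) mm, about 250 g, below it a dark gasket bead (307 x 133 mm outside, 8 mm deep, rounded) that drops into the mouth with 3.5 mm play on every side. Origin at the centre of the bead's underside, z up: 0 above the bench when laid flat on it, 58 mm above when seated on the carrier. It fits either way round.
- lid_grip (a point): Centre of the lid's handle bar, 54 mm above the lid's origin; axes as the lid. Steel-blue arch along the lid's x: bar 100 mm long, 16 wide (y), 14 high, with 27 mm clear below it between posts at x = -44 and +44 mm. Grasp its middle from above, across its 16 mm width. 46 mm above carrier_rim when the lid is seated.
- mixer: Platform mixer: fixed ivory base 300 (x) x 190 (y) mm, top 48 mm above the bench, with a grey platform (290 x 128 mm, centred at y = +24 mm, top at 64 mm) carrying five pairs of orange spring clips; control panel along its -y side. Origin at the centre of its underside, z up. The platform stays still during the job, even switched on. The bench between mixer and carrier, some 0.25 m wide, is free.
- clip_1 (a point): Centre of the axis of a tube seated in clip pair 1: x = -116, y = +24, z = 92 mm in the mixer's frame, 28 mm above the platform; axes as the mixer, the tube lies along y. The two clips of a pair stand 32 mm either side of this point along y, 12 mm wide; between them the fingers have 52 mm of room, down to the platform. Pairs are 58 mm apart.
- clip_2 (a point): Centre of the axis of a tube seated in clip pair 2: x = -58, y = +24, z = 92 mm in the mixer's frame, 28 mm above the platform; axes as the mixer, the tube lies along y. C-shaped clips open upward: mouth 20 mm wide, 10 mm above the axis, flared lead-ins up to 17 mm above it. A tube held level at its middle and pressed straight down spreads them (about 8 N) and snaps in.
- clip_3 (a point): Centre of the axis of a tube seated in clip pair 3: x = 0, y = +24, z = 92 mm in the mixer's frame, 28 mm above the platform; axes as the mixer, the tube lies along y. Like pairs 1 and 2.
- clip_4 (a point): Centre of the axis of a tube seated in clip pair 4: x = 58, y = +24, z = 92 mm in the mixer's frame, 28 mm above the platform; axes as the mixer, the tube lies along y. Like pairs 1 and 2.
- clip_5 (a point): Centre of the axis of a tube seated in clip pair 5: x = 116, y = +24, z = 92 mm in the mixer's frame, 28 mm above the platform; axes as the mixer, the tube lies along y. Like pairs 1 and 2.
- tube_1_mid (a point): Middle of sample tube 1 on its axis, half-way along and half-way up. White 50 ml tube lying down, 116 mm long along its own y, body 28 mm diameter, blue cap 30 mm diameter at its -y end (14 mm long), 35 g. Between three and five of the five tubes are present; an absent one reads None from the start.
- tube_2_mid (a point): Middle of sample tube 2 on its axis, half-way along and half-way up. White 50 ml tube lying down, 116 mm long along its own y, body 28 mm diameter, blue cap 30 mm diameter at its -y end (14 mm long), 35 g. Between three and five of the five tubes are present; an absent one reads None from the start.
- tube_3_mid (a point): Middle of sample tube 3 on its axis, half-way along and half-way up. White 50 ml tube lying down, 116 mm long along its own y, body 28 mm diameter, blue cap 30 mm diameter at its -y end (14 mm long), 35 g. Between three and five of the five tubes are present; an absent one reads None from the start.
- tube_4_mid (a point): Middle of sample tube 4 on its axis, half-way along and half-way up. White 50 ml tube lying down, 116 mm long along its own y, body 28 mm diameter, blue cap 30 mm diameter at its -y end (14 mm long), 35 g. Between three and five of the five tubes are present; an absent one reads None from the start.
- tube_5_mid (a point): Middle of sample tube 5 on its axis, half-way along and half-way up. White 50 ml tube lying down, 116 mm long along its own y, body 28 mm diameter, blue cap 30 mm diameter at its -y end (14 mm long), 35 g. Between three and five of the five tubes are present; an absent one reads None from the start.
- power_switch (a joint): Green rocker switch in the middle of the mixer's control panel, 44 (x) x 22 (y) mm, turning about the mixer's y: 0 = off, +x (far) end raised; 0.4 = on, +x end down. It stays where it is left; pressing the +x end takes about 3 N.
- switch_on_end (a point): Point on the rocker's top face near its +x end, 14.5 mm from the pivot: press here straight down with closed fingers; it travels about 6 mm down from off to on.
- switch_pivot (a point): Centre of the rocker on its pivot axis, 55 mm above the bench; axes as the mixer.
- media_bottle_1: Bystander: glass bottle with yellow cap, 71 mm diameter, 132 mm high, at the back; origin at the centre of its underside.
- reagent_1: Bystander: small pale bottle with white cap, 31 mm diameter, 109 mm high, at the back; origin at the centre of its underside.

How it is judged:
On the way, in this order (a step that is already met when the one before it is completed fails the run):
1. the lid lies flat on the bench beside the carrier, handle up, let go (horizontal distance between lid_grip and carrier_rim above 0.15 m and height (world z) of lid_grip below 0.06 m and angle between lid_grip's own z axis and vertical below 0.06 rad and contact force between the fingers and lid below 0.1 N), for 0.3 s.
2. every tube is snapped home in a pair of clips (((horizontal distance between tube_1_mid and clip_1 below 0.012 m and z of tube_1_mid in the frame of clip_1 between -0.005 and 0.005 m and angle between the y axis of tube_1_mid and the y axis of mixer, either way round below 0.1 rad) or (horizontal distance between tube_1_mid and clip_2 below 0.012 m and z of tube_1_mid in the frame of clip_2 between -0.005 and 0.005 m and angle between the y axis of tube_1_mid and the y axis of mixer, either way round below 0.1 rad) or (horizontal distance between tube_1_mid and clip_3 below 0.012 m and z of tube_1_mid in the frame of clip_3 between -0.005 and 0.005 m and angle between the y axis of tube_1_mid and the y axis of mixer, either way round below 0.1 rad) or (horizontal distance between tube_1_mid and clip_4 below 0.012 m and z of tube_1_mid in the frame of clip_4 between -0.005 and 0.005 m and angle between the y axis of tube_1_mid and the y axis of mixer, either way round below 0.1 rad) or (horizontal distance between tube_1_mid and clip_5 below 0.012 m and z of tube_1_mid in the frame of clip_5 between -0.005 and 0.005 m and angle between the y axis of tube_1_mid and the y axis of mixer, either way round below 0.1 rad)) and ((horizontal distance between tube_2_mid and clip_1 below 0.012 m and z of tube_2_mid in the frame of clip_1 between -0.005 and 0.005 m and angle between the y axis of tube_2_mid and the y axis of mixer, either way round below 0.1 rad) or (horizontal distance between tube_2_mid and clip_2 below 0.012 m and z of tube_2_mid in the frame of clip_2 between -0.005 and 0.005 m and angle between the y axis of tube_2_mid and the y axis of mixer, either way round below 0.1 rad) or (horizontal distance between tube_2_mid and clip_3 below 0.012 m and z of tube_2_mid in the frame of clip_3 between -0.005 and 0.005 m and angle between the y axis of tube_2_mid and the y axis of mixer, either way round below 0.1 rad) or (horizontal distance between tube_2_mid and clip_4 below 0.012 m and z of tube_2_mid in the frame of clip_4 between -0.005 and 0.005 m and angle between the y axis of tube_2_mid and the y axis of mixer, either way round below 0.1 rad) or (horizontal distance between tube_2_mid and clip_5 below 0.012 m and z of tube_2_mid in the frame of clip_5 between -0.005 and 0.005 m and angle between the y axis of tube_2_mid and the y axis of mixer, either way round below 0.1 rad)) and ((horizontal distance between tube_3_mid and clip_1 below 0.012 m and z of tube_3_mid in the frame of clip_1 between -0.005 and 0.005 m and angle between the y axis of tube_3_mid and the y axis of mixer, either way round below 0.1 rad) or (horizontal distance between tube_3_mid and clip_2 below 0.012 m and z of tube_3_mid in the frame of clip_2 between -0.005 and 0.005 m and angle between the y axis of tube_3_mid and the y axis of mixer, either way round below 0.1 rad) or (horizontal distance between tube_3_mid and clip_3 below 0.012 m and z of tube_3_mid in the frame of clip_3 between -0.005 and 0.005 m and angle between the y axis of tube_3_mid and the y axis of mixer, either way round below 0.1 rad) or (horizontal distance between tube_3_mid and clip_4 below 0.012 m and z of tube_3_mid in the frame of clip_4 between -0.005 and 0.005 m and angle between the y axis of tube_3_mid and the y axis of mixer, either way round below 0.1 rad) or (horizontal distance between tube_3_mid and clip_5 below 0.012 m and z of tube_3_mid in the frame of clip_5 between -0.005 and 0.005 m and angle between the y axis of tube_3_mid and the y axis of mixer, either way round below 0.1 rad)) and ((horizontal distance between tube_4_mid and clip_1 below 0.012 m and z of tube_4_mid in the frame of clip_1 between -0.005 and 0.005 m and angle between the y axis of tube_4_mid and the y axis of mixer, either way round below 0.1 rad) or (horizontal distance between tube_4_mid and clip_2 below 0.012 m and z of tube_4_mid in the frame of clip_2 between -0.005 and 0.005 m and angle between the y axis of tube_4_mid and the y axis of mixer, either way round below 0.1 rad) or (horizontal distance between tube_4_mid and clip_3 below 0.012 m and z of tube_4_mid in the frame of clip_3 between -0.005 and 0.005 m and angle between the y axis of tube_4_mid and the y axis of mixer, either way round below 0.1 rad) or (horizontal distance between tube_4_mid and clip_4 below 0.012 m and z of tube_4_mid in the frame of clip_4 between -0.005 and 0.005 m and angle between the y axis of tube_4_mid and the y axis of mixer, either way round below 0.1 rad) or (horizontal distance between tube_4_mid and clip_5 below 0.012 m and z of tube_4_mid in the frame of clip_5 between -0.005 and 0.005 m and angle between the y axis of tube_4_mid and the y axis of mixer, either way round below 0.1 rad)) and ((horizontal distance between tube_5_mid and clip_1 below 0.012 m and z of tube_5_mid in the frame of clip_1 between -0.005 and 0.005 m and angle between the y axis of tube_5_mid and the y axis of mixer, either way round below 0.1 rad) or (horizontal distance between tube_5_mid and clip_2 below 0.012 m and z of tube_5_mid in the frame of clip_2 between -0.005 and 0.005 m and angle between the y axis of tube_5_mid and the y axis of mixer, either way round below 0.1 rad) or (horizontal distance between tube_5_mid and clip_3 below 0.012 m and z of tube_5_mid in the frame of clip_3 between -0.005 and 0.005 m and angle between the y axis of tube_5_mid and the y axis of mixer, either way round below 0.1 rad) or (horizontal distance between tube_5_mid and clip_4 below 0.012 m and z of tube_5_mid in the frame of clip_4 between -0.005 and 0.005 m and angle between the y axis of tube_5_mid and the y axis of mixer, either way round below 0.1 rad) or (horizontal distance between tube_5_mid and clip_5 below 0.012 m and z of tube_5_mid in the frame of clip_5 between -0.005 and 0.005 m and angle between the y axis of tube_5_mid and the y axis of mixer, either way round below 0.1 rad))), for 0.3 s.
3. the mixer is switched on (value of joint power_switch above 0.3 rad), for 0.2 s.
At the end, for the whole second after the job is handed in: Each tube present is in a clip pair (middle within 12 mm of the seat in plan, 5 mm in height, 0.1 rad in line); rocker on (over 0.3 rad); lid seated on the carrier (8 mm in plan, within 3.5 mm of fully down, level, square within 0.06 rad); all at rest (all of step 2 and horizontal distance between lid_grip and carrier_rim below 0.008 m and z of lid_grip in the frame of carrier_rim below 0.0495 m and angle between lid_grip's own z axis and vertical below 0.03 rad and angle between the x axis of lid_grip and the x axis of carrier, either way round below 0.06 rad and value of joint power_switch above 0.3 rad and linear speed of each of tube_1, tube_2, tube_3, tube_4, tube_5, lid below 0.02 m/s); the robot touches nothing.
It fails at once if a bystander (the media bottle or the small reagent bottle) is pushed more than 4 cm or toppled (distance of any of media_bottle_1, reagent_1 from where it was at the start of the episode above 0.04 m or angle between any of media_bottle_1, reagent_1's own z axis and vertical above 0.5 rad).
Of tube_1, tube_2, tube_3, tube_4, tube_5 only 3 to 5 are there at a start; the rules pass over those that are not, and their reading is None.
At some moment in a run one of lid may be knocked a few centimetres aside while the robot is not near it.
Once in a run the grip may slacken for a moment while it holds something.
It also fails if it takes over 210 s, if anything falls off the work surface, if the arm or the gripper's body presses on something with over 40 N, if the wrist force passes 120 N, or if a joint passes its speed limit or range.

### The arm

A 7-joint arm with a two-finger parallel gripper is mounted at the origin on a cart in front of the work surface, level with it; the furniture and walls round the work are solid. World frame = base frame: x ahead of the robot, y to its left, z up, the work surface at z = 0. Lengths are in m, angles in rad, forces in N, time in s.
With the tool pointing down it reaches from about 0.425 to 0.875 m from the base axis. Payload 4.7 kg.
Tool frame: the origin (TCP) lies at the very end of the fingers, on their centre line; the grasp point (between the pads) lies 19 mm behind it; z points along the fingers, y is the line along which they close (so a half turn about z gives the same grasp; the last joint's range is limited). The gripper opens to 87 mm and grips with 3 to 60 N. Pads are 19 mm wide; open, the fingers measure 117 mm over their backs; the gripper's body (75 mm by 190 mm) begins 51 mm behind the grasp point.
Start: joints at [1.286, 0.321, -0.07, 1.45, 0.023, 1.371, -0.057], TCP at [0.191, -0.621, 0.223] pointing down, gripper open.
Joint ranges: [-2.86, 2.86], [-0.3, 2.09], [-1.38, 1.24], [0.06, 2.45], [-1.56, 4.7], [0.09, 2.05], [-2.69, 2.69]. Speed limits (rad/s): [2.57, 2.57, 3.14, 3.14, 3.14, 3.14, 3.14].

### API

Orientations are given as a rotation vector (axis times angle).
In Python, from bench import get_state, get_image, get_calibration, close_job gives the robot as it stands.
- The arm moves only by the shell command python3 -m crank 'ROWS' [FORCE]. ROWS is JSON, a list of rows, each a list of 5 numbers: the opening, from 0 (shut) to 1 (fully open), then the shift along the world's x, y, z in units of 0.2 m (1.0 is 0.2 m), then the turn about the world's z in units of 2 pi rad (1.0 is 2 pi rad). A call has 1 to 5 rows; each row is the pose to reach, as a shift and turn from the pose commanded when the call began, turning the shorter way round; what a row does not reach only later rows make up. A row lasts 1/8 s, in which the tool goes at most 62.5 mm and 10.7 degrees, less where a joint would pass 70% of its speed; a pose out of reach is approached as far as the arm can. A call with a number of a shift or a turn outside -1 to 1 is refused whole. A call with a gripper value outside its range is refused whole. The fingers move at their own pace and stop on an object; FORCE is the grip in N (left out, the last holds). Time passes only in rows, so rows that repeat a pose let the fingers close. It gives the time, the measured TCP pose, the force, the opening and the grip force at its end, in the units of the state.
- get_state(): the state, without advancing time (a new reading comes with each control period).
- get_image(name): name is "scene" or "top" or "wrist"; returns the picture (480x640x3 uint8, red, green, blue); there is no depth.
- get_calibration(name): a dict with "fovy" (degrees; the focal length in pixels is half the picture's height over the tangent of half this angle, whatever the lens; pixels are square), "cx", "cy" (the principal point, pixels), "k1" (the pictures are not rectified: a ray, as slopes to the right and down, at radius r is drawn at 1 + k1 r^2 times it, then the intrinsics apply), "R" (3x3) and "t" (3): a world point X has camera coordinates R X + t. Camera axes: x right, y down, z forward; pixel columns grow to the right and rows downward; lengths in m; the calibration is good to about 2 mm. A picture is of the moment at which its call begins: read the wrist's pose just before it. get_calibration takes no time and is no camera call; for the wrist camera it gives the pose at the moment of the call.
- close_job(): hands the job in; it is judged then, once.
The state is a dict: "time": time; "joint_positions": joint angles; "qd": joint speeds; "joint_torque": joint torques, N m; "position": TCP position; "tool_rot": TCP orientation; "ft_force": force on the tool from outside, world axes, zero at the start; "torque": the same for the moment, N m; "grip_width": opening from 0.0 (shut) to 1.0 (fully open); "grip_force": force on a finger pad.
Only numpy, scipy, OpenCV 4.12 (cv2) and the standard library are available. Lean on these libraries where they do the work, as an engineer would, in place of code of your own. Each camera call takes 0.05 s, during which the arm holds its last target. There are 200 camera calls.

## Working session

There is one attempt and no reset: what is moved stays moved. The work goes in short steps, Python scripts to look and compute and a shell command to move; the robot and the scene stay as the last step left them, time stands still between calls to the robot, and variables do not carry over. Pictures are saved under pics/ and viewed, at most 14 in all, crops included, and the job is handed in when it is done.

```bash
ls; mkdir -p pics; python3 - <<'E'
from bench import *
import cv2,numpy as np
s=get_state();print({k:np.round(v,3).tolist() for k,v in s.items()})
for n in("top","scene"):
    im=get_image(n);cv2.imwrite(f"pics/{n}0.png",im[...,::-1])
    c=get_calibration(n);print(n,c)
E
```

```text
pics
{'time': 0.0, 'joint_positions': [1.286, 0.322, -0.07, 1.452, 0.023, 1.371, -0.057], 'qd': [-0.001, 0.0, -0.0, -0.001, 0.001, 0.001, -0.0], 'joint_torque': [0.001, -49.129, -0.404, -31.253, -0.064, 0.044, 0.0], 'position': [0.191, -0.621, 0.221], 'tool_rot': [-3.105, -0.467, 0.001], 'ft_force': [0.338, 0.356, -0.733], 'torque': [-0.04, 0.035, -0.051], 'grip_force': 0.0, 'grip_width': 1.001}
top {'fovy': 54.263061293160774, 'cx': 322.7643532866422, 'cy': 236.50563126960674, 'k1': -0.11734838978423083, 'R': array([[ 0.00689822, -0.99981458,  0.01797816],
       [-0.98722171, -0.00967145, -0.15905898],
       [ 0.15920336, -0.01665121, -0.98710538]]), 't': array([-0.03373984,  0.55339757,  1.07707493])}
scene {'fovy': 42.8760146685885, 'cx': 316.0154055347646, 'cy': 234.4279738075433, 'k1': -0.0889464649575165, 'R': array([[-0.50807113, -0.86118478,  0.01498347],
       [-0.53855234,  0.30405624, -0.7858188 ],
       [ 0.67217937, -0.40732123, -0.61827527]]), 't': array([0.25935441, 0.37943449, 1.0651532 ])}
```

View pics/top0.png

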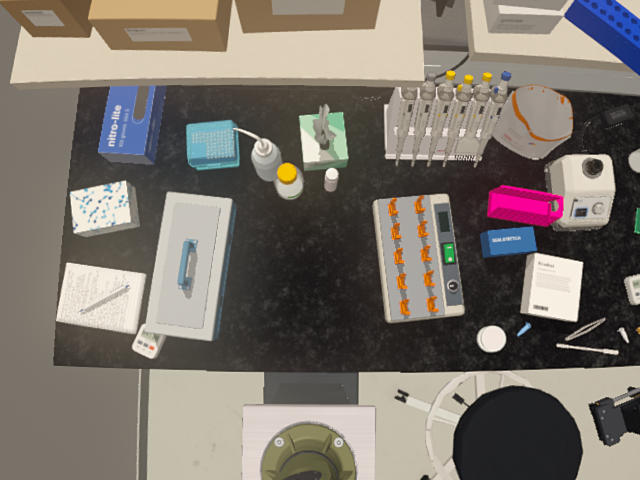

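View pics/scene0.png

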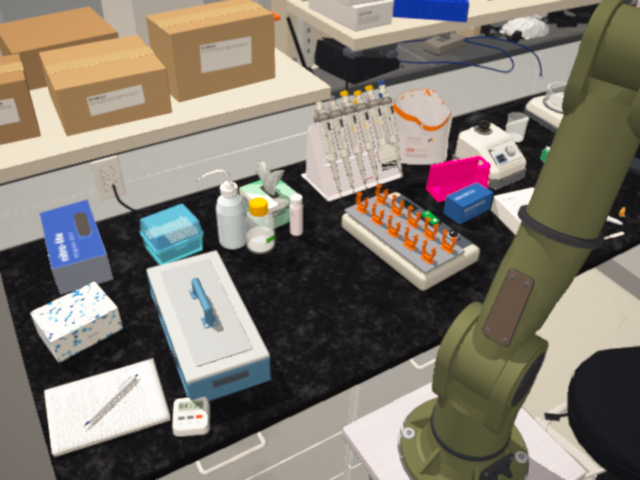

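The top view shows the carrier with its lid on the left, handle at about (187,264). The mixer is on the right, clips around (390–430, 205–310) and rocker at (449,253). The free bench lies between them.

```bash
cat > h.py <<'E'
from bench import *
import cv2,numpy as np
def ray(cal,uv):
    f=240/np.tan(np.radians(cal["fovy"]/2))
    K=np.array([[f,0,cal["cx"]],[0,f,cal["cy"]],[0,0,1]])
    p=cv2.undistortPoints(np.array(uv,float).reshape(-1,1,2),K,np.array([cal["k1"],0,0,0,0.])).reshape(-1,2)
    d=np.c_[p,np.ones(len(p))]@cal["R"]
    return -cal["R"].T@cal["t"],d
def onz(cal,uv,z):
    o,d=ray(cal,uv);return o+d*((z-o[2])/d[:,2])[:,None]
def two(c1,u1,c2,u2):
    (o1,d1),(o2,d2)=ray(c1,u1),ray(c2,u2);r=[]
    for a,b in zip(d1,d2):
        s=np.linalg.lstsq(np.c_[a,-b],o2-o1,rcond=None)[0];r.append((o1+a*s[0]+o2+b*s[1])/2)
    return np.array(r)
def mask(im,lo,hi,roi=None):
    m=cv2.inRange(cv2.cvtColor(im,cv2.COLOR_RGB2HSV),lo,hi)
    if roi is not None:
        k=np.zeros_like(m);x0,y0,x1,y1=roi;k[y0:y1,x0:x1]=1;m=m*k
    return m
def blobs(m,amin=15):
    n,l,st,c=cv2.connectedComponentsWithStats(m)
    return [(c[i],st[i,4],st[i,:4]) for i in range(1,n) if st[i,4]>=amin]
def rect(m):
    c=max(cv2.findContours(m,cv2.RETR_EXTERNAL,cv2.CHAIN_APPROX_NONE)[0],key=cv2.contourArea)
    return c.reshape(-1,2).astype(float)
ORANGE=((5,150,120),(18,255,255));GREEN=((60,120,60),(85,255,255));BLUE=((95,70,50),(112,220,220))
def mar(P): # min area rect of metric xy points: centre, sizes, yaw of long side
    (c,s,a)=cv2.minAreaRect((P[:,:2]*1000).astype(np.float32))
    if s[0]<s[1]: s=s[::-1];a+=90
    return np.array(c)/1000,np.array(s),(a+90)%180-90
E
python3 - <<'E'
from h import *
im=cv2.imread("pics/top0.png")[...,::-1].copy();c=get_calibration("top")
sc=cv2.imread("pics/scene0.png")[...,::-1].copy();cs=get_calibration("scene")
np.set_printoptions(precision=4,suppress=True)
m=mask(im,*BLUE,(165,225,205,300));P=onz(c,rect(m),.119);print("handle",mar(P))
m=mask(im,*GREEN,(435,230,465,275));P=onz(c,rect(m),.057);print("rocker",mar(P))
m=mask(im,*ORANGE,(370,185,445,325))
for p,a,_ in blobs(m):print("clip",p,a,onz(c,[p],.095)[0])
print("hsv handle",cv2.cvtColor(im,cv2.COLOR_RGB2HSV)[264,187])
# bright body outlines: carrier lid (z~.07) and mixer
for nm,roi,z in(("lid",(140,185,240,345),.068),("mixer",(365,185,470,330),.048)):
    m=cv2.inRange(cv2.cvtColor(im,cv2.COLOR_RGB2HSV),(0,0,100),(180,90,255));k=m*0;k[roi[1]:roi[3],roi[0]:roi[2]]=1
    m=cv2.morphologyEx(m*k,cv2.MORPH_OPEN,np.ones((7,7),np.uint8));print(nm,mar(onz(c,rect(m),z)))
E
```

```text
handle (array([0.4838, 0.2833]), array([99.6021, 17.7334]), -12.328956604003906)
rocker (array([ 0.5148, -0.3298]), array([44.0013, 23.7117]), 3.2405807971954346)
clip [418.7364 205.0455] 110 [ 0.6221 -0.2517  0.095 ]
clip [392.188  207.4359] 117 [ 0.6155 -0.1891  0.095 ]
clip [421.9558 229.0885] 113 [ 0.5652 -0.2576  0.095 ]
clip [395.1466 231.6466] 116 [ 0.5585 -0.1949  0.095 ]
clip [424.9649 253.5088] 114 [ 0.5083 -0.2631  0.095 ]
clip [398.1379 256.1293] 116 [ 0.5018 -0.2008  0.095 ]
clip [428.0631 278.7477] 111 [ 0.4504 -0.2688  0.095 ]
clip [400.8761 281.1947] 113 [ 0.4446 -0.2061  0.095 ]
clip [431.2636 304.1455] 110 [ 0.3929 -0.2749  0.095 ]
clip [404.0088 306.7434] 113 [ 0.3871 -0.2124  0.095 ]
hsv handle [ 20  10 152]
lid (array([0.4682, 0.2912]), array([365.1703, 172.4704]), -6.146247863769531)
mixer (array([ 0.5073, -0.2566]), array([298.1291, 192.106 ]), 6.102133274078369)
```

```bash
python3 -m crank '[[1,0.75,0.9,0.5,0.1],[1,0.75,0.9,0.5,0.1],[1,0.75,0.9,0.5,0.1],[1,0.75,0.9,0.5,0.1],[1,0.75,0.9,0.5,0.1]]' 30
python3 -m crank '[[1,0.7,1,0,0.1],[1,0.7,1,0,0.1],[1,0.7,1,0,0.1],[1,0.7,1,0,0.1],[1,0.7,1,0,0.1]]'
python3 -m crank '[[1,0,1,0,0.1],[1,0,1,0,0.1],[1,0,1,0,0.1],[1,0,1,0,0.1]]'
python3 -m crank '[[1,0,1,0,0.1],[1,0,1,0,0.1],[1,0,1,0,0.1],[1,0,1,0,0.1]]'
python3 -m crank '[[1,0,0.6,0,0.028],[1,0,0.6,0,0.028],[1,0,0.6,0,0.028],[1,0,0.6,0,0.028]]'
python3 - <<'E'
from h import *
s=get_state();print(s["position"],s["tool_rot"],s["time"]);c=get_calibration("wrist");print(c)
cv2.imwrite("pics/w1.png",get_image("wrist")[...,::-1])
E
```

```text
time: 0.72
position: [0.3463, -0.4372, 0.3251]
tool_rot: [2.8, 1.417, 0.004]
ft_force: [0.2, -0.9, -0.4]
grip_width: 1.0
grip_force: 0.0
time: 1.35
position: [0.4836, -0.2364, 0.3221]
tool_rot: [-2.228, -2.213, -0.003]
ft_force: [0.4, -1.4, -0.6]
grip_width: 1.002
grip_force: 0.0
time: 1.85
position: [0.4809, -0.0378, 0.3226]
tool_rot: [1.437, 2.793, -0.0]
ft_force: [1.2, -0.7, 0.0]
grip_width: 1.0
grip_force: 0.0
time: 2.35
position: [0.4805, 0.1621, 0.3225]
tool_rot: [-0.503, -3.101, -0.002]
ft_force: [0.2, -0.8, -0.1]
grip_width: 1.003
grip_force: 0.0
time: 2.85
position: [0.4825, 0.2764, 0.3217]
tool_rot: [-0.246, -3.131, 0.002]
ft_force: [0.7, -0.5, 0.1]
grip_width: 0.999
grip_force: 0.0
[0.4824564  0.27640233 0.32169113] [-2.45560622e-01 -3.13106727e+00  2.48654681e-03] 2.85
{'fovy': 60.70173960312322, 'cx': 315.88514109610884, 'cy': 235.8625256591555, 'k1': -0.007410306334734183, 'R': array([[ 0.15624991,  0.98771657, -0.0013959 ],
       [ 0.95758307, -0.15113627,  0.24534158],
       [ 0.24211697, -0.03967129, -0.96943569]]), 't': array([-0.34782512, -0.47376884,  0.37975581])}
```

View pics/w1.png

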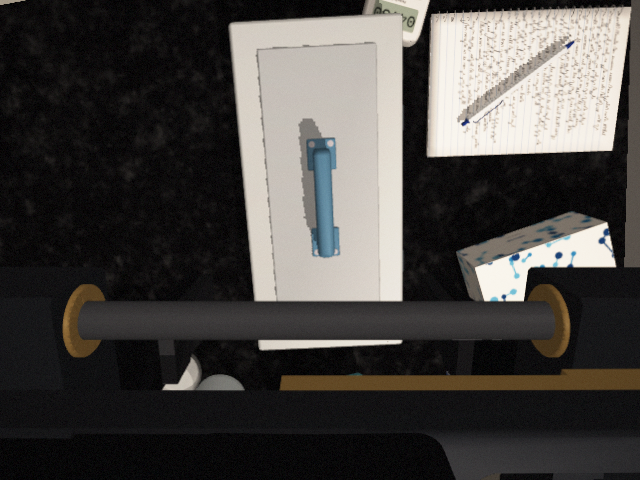

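The handle bar runs from about (323,152) to (327,255). The lid's long edges run (231,25)–(260,348) and (403,15)–(402,340).

```bash
python3 - <<'E'
from h import *
np.set_printoptions(precision=4,suppress=True)
im=cv2.imread("pics/w1.png")[...,::-1].copy();c=get_calibration("wrist")
m=mask(im,*BLUE,(300,135,350,265));P=onz(c,rect(m),.119);print("handle",mar(P))
b=cv2.morphologyEx(m,cv2.MORPH_OPEN,np.ones((3,3),np.uint8))
rows=[(np.mean(np.nonzero(b[r])[0]),r) for r in range(175,225)];Q=onz(c,rows,.119)
print("bar mid line",Q[0],Q[-1],np.degrees(np.arctan2(*(Q[0]-Q[-1])[[1,0]])))
E4=[(231,25),(260,348),(403,15),(402,340)];E=onz(c,E4,.07);print("lid edge/corners z.07",E,np.degrees(np.arctan2(E[1::2,1]-E[::2,1],E[1::2,0]-E[::2,0])),E.mean(0))
E
```

```text
handle (array([0.4753, 0.2833]), array([106.6624,  24.3297]), -6.091926574707031)
bar mid line [0.4536 0.286  0.119 ] [0.4978 0.281  0.119 ] 173.50947775721588
lid edge/corners z.07 [[0.309  0.2237 0.07  ]
 [0.6381 0.1871 0.07  ]
 [0.3257 0.3815 0.07  ]
 [0.6532 0.3454 0.07  ]] [-6.3338 -6.2903] [0.4815 0.2844 0.07  ]
```

```bash
python3 -m crank '[[1,-0.005,0.036,-0.7,0.007],[1,-0.005,0.036,-0.7,0.007],[1,-0.005,0.036,-0.7,0.007],[1,-0.005,0.036,-0.7,0.007]]' 40
python3 -m crank '[[1,0,0,-0.22,0],[1,0,0,-0.44,0],[1,0,0,-0.44,0],[1,0,0,-0.44,0]]'
python3 -m crank '[[0,0,0,0,0],[0,0,0,0,0],[0,0,0,0,0],[0,0,0,0,0],[0,0,0,0,0]]'
python3 -m crank '[[0,0,0,0.02,0],[0,0,0,0.06,0],[0,0,0,0.12,0],[0,0,0,0.2,0],[0,0,0,0.2,0]]'
```

```text
time: 3.4
position: [0.4812, 0.2846, 0.1831]
tool_rot: [0.176, 3.137, -0.001]
ft_force: [-0.1, 1.3, 0.8]
grip_width: 0.999
grip_force: 0.0
time: 3.9
position: [0.4824, 0.2871, 0.0977]
tool_rot: [0.173, 3.133, 0.004]
ft_force: [0.1, 0.3, 0.7]
grip_width: 1.003
grip_force: 0.0
time: 4.53
position: [0.4803, 0.2859, 0.0946]
tool_rot: [-0.172, -3.137, -0.0]
ft_force: [-1.4, 0.5, 0.0]
grip_width: 0.517
grip_force: 0.0
time: 5.15
position: [0.4815, 0.2869, 0.1367]
tool_rot: [0.172, 3.133, 0.003]
ft_force: [-0.5, -0.7, -0.0]
grip_width: 0.034
grip_force: 0.0
```

```bash
python3 -m crank '[[0.6,0,0,0,0],[0.6,0,0,0,0],[0.6,0,0,0,0],[0.6,0,0,0,0],[0.6,0,0,0,0]]'
python3 -m crank '[[0.6,0,0,-0.1,0],[0.6,0,0,-0.2,0],[0.6,0,-0.01,-0.22,0],[0.6,0,-0.01,-0.22,0]]'
python3 -m crank '[[0,0,0,0,0],[0,0,0,0,0],[0,0,0,0,0],[0,0,0,0,0],[0,0,0,0,0]]'
python3 -m crank '[[0,0,0,0,0],[0,0,0,0,0],[0,0,0,0,0]]'
python3 - <<'E'
from h import *
cv2.imwrite("pics/w2.png",get_image("wrist")[...,::-1])
E
```

```text
time: 5.78
position: [0.4802, 0.286, 0.1345]
tool_rot: [-0.172, -3.137, -0.0]
ft_force: [-0.2, 0.7, 0.1]
grip_width: 0.512
grip_force: 0.0
time: 6.28
position: [0.4799, 0.2837, 0.0899]
tool_rot: [-0.172, -3.136, 0.001]
ft_force: [-0.4, -0.1, 0.6]
grip_width: 0.601
grip_force: 0.0
time: 6.9
position: [0.4805, 0.2845, 0.0908]
tool_rot: [0.172, 3.136, 0.001]
ft_force: [-0.3, 1.0, 0.9]
grip_width: 0.185
grip_force: 40.0
time: 7.28
position: [0.4804, 0.2845, 0.0908]
tool_rot: [0.172, 3.136, 0.001]
ft_force: [0.6, 1.8, 1.9]
grip_width: 0.175
grip_force: 40.0
```

View pics/w2.png

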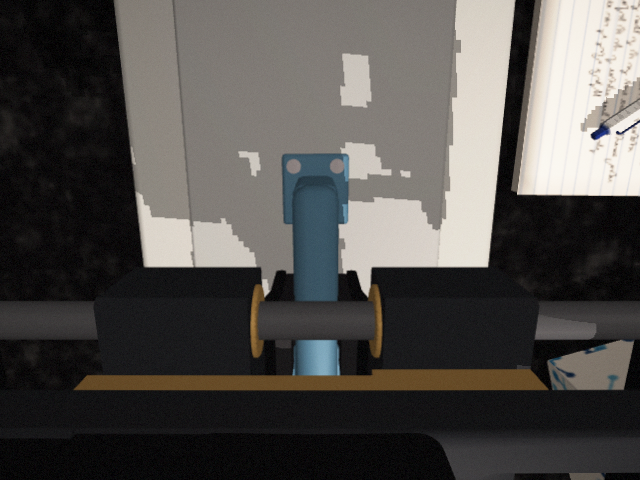

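Grip confirmed (15 mm wide, 40 N). Lifting, and checking bottle clearance.

```bash
python3 -m crank '[[0,0,0,0.05,0],[0,0,0,0.12,0],[0,0,0,0.25,0],[0,0,0,0.45,0],[0,0,0,0.5,0]]' 
python3 - <<'E'
from h import *
np.set_printoptions(precision=3,suppress=True)
c=get_calibration("top")
print("bottle bottoms",onz(c,[(289,197),(331,189)],0.0),"yellowcap",onz(c,[(287,173)],.132))
print("bench front",onz(c,[(200,364),(300,367)],0))
E
```

```text
time: 7.95
position: [0.4816, 0.2848, 0.1936]
tool_rot: [0.172, 3.132, 0.003]
ft_force: [0.7, 0.3, -3.3]
grip_width: 0.179
grip_force: 40.0
bottle bottoms [[ 0.661  0.056  0.   ]
 [ 0.683 -0.05   0.   ]] yellowcap [[0.684 0.054 0.132]]
bench front [[0.246 0.265 0.   ]
 [0.243 0.023 0.   ]]
```

```bash
python3 -m crank '[[0,-0.03,-0.2,0,0],[0,-0.06,-0.45,0,0],[0,-0.1,-0.7,0,0],[0,-0.13,-0.8,0,0],[0,-0.13,-0.8,0,0]]' 
python3 -m crank '[[0,0,-0.2,0,0],[0,0,-0.375,-0.1,0],[0,0,-0.375,-0.3,0],[0,0,-0.375,-0.5,0],[0,0,-0.375,-0.6,0]]' 
python3 -m crank '[[0,0,0,-0.08,0],[0,0,0,-0.14,0],[0,0,0,-0.17,0],[0,0,0,-0.19,0],[0,0,0,-0.2,0]]'
```

```text
time: 8.57
position: [0.4537, 0.1215, 0.1899]
tool_rot: [-0.179, -3.136, 0.003]
ft_force: [0.4, 0.6, -2.6]
grip_width: 0.18
grip_force: 40.0
time: 9.2
position: [0.4528, 0.0506, 0.0682]
tool_rot: [-0.169, -3.134, -0.002]
ft_force: [-0.5, 0.2, -2.5]
grip_width: 0.18
grip_force: 40.0
time: 9.82
position: [0.4548, 0.0491, 0.0327]
tool_rot: [-0.172, -3.136, 0.002]
ft_force: [-12.2, -0.0, 30.3]
grip_width: 0.18
grip_force: 40.0
```

```bash
python3 -m crank '[[0,0,0,0.015,0],[0.6,0,0,0.015,0],[0.6,0,0,0.015,0],[0.6,0,0,0.015,0],[0.6,0,0,0.015,0]]' 
python3 -m crank '[[0.6,0,0,0,0],[0.6,0,0,0.1,0],[0.6,0,0,0.4,0],[0.6,0,0,0.7,0],[0.6,0,0,1,0]]' 
python3 -m crank '[[0.6,0.1,0.8,0.25,-0.12],[0.6,0.13,0.8,0.25,-0.12],[0.6,0.13,0.8,0.25,-0.12],[0.6,0.13,0.8,0.25,-0.12],[0.6,0.13,0.8,0.25,-0.12]]' 
python3 -m crank '[[0.6,0,0.37,0,-0.13],[0.6,0,0.37,0,-0.13],[0.6,0,0.37,0,-0.13],[0.6,0,0.37,0,-0.13],[0.6,0,0.37,0,-0.13]]' 
python3 - <<'E'
from h import *
s=get_state();print(s["position"],s["tool_rot"],s["time"])
cv2.imwrite("pics/w3.png",get_image("wrist")[...,::-1]);cv2.imwrite("pics/top3.png",get_image("top")[...,::-1])
E
```

```text
time: 10.45
position: [0.4543, 0.049, 0.0335]
tool_rot: [0.172, 3.137, 0.0]
ft_force: [-0.2, 0.4, -0.9]
grip_width: 0.536
grip_force: 0.0
time: 11.08
position: [0.454, 0.0491, 0.2355]
tool_rot: [0.172, 3.136, -0.001]
ft_force: [0.9, -0.7, -0.4]
grip_width: 0.6
grip_force: 0.0
time: 11.7
position: [0.48, 0.212, 0.2841]
tool_rot: [-1.315, -2.852, -0.004]
ft_force: [0.8, -0.3, -0.0]
grip_width: 0.602
grip_force: 0.0
time: 12.32
position: [0.4802, 0.2831, 0.2834]
tool_rot: [-2.344, -2.092, 0.001]
ft_force: [0.3, 1.2, -0.7]
grip_width: 0.599
grip_force: 0.0
[0.48019878 0.28307015 0.28336301] [-2.34392305e+00 -2.09166831e+00  5.41691486e-04] 12.325
```

View pics/w3.png

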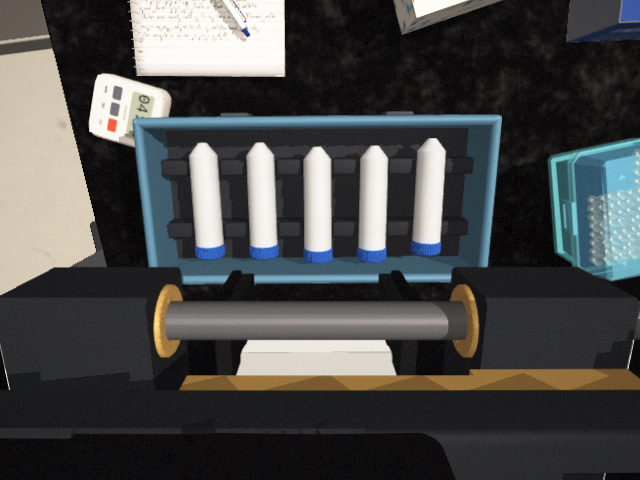

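View pics/top3.png

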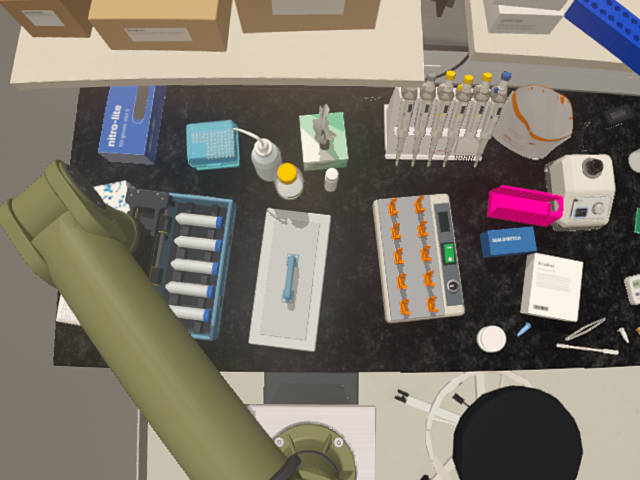

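The wrist view shows five tubes in the open carrier, caps at about (210,253), (263,252), (318,256), (372,255) and (426,249), tips near row 143. The top view shows the lid flat on the bench at about (290,280).

```bash
cat > tubes.py <<'E'
from h import *
np.set_printoptions(precision=4,suppress=True)
def tubes(im,c,roi,z=.036):
    w=mask(im,(0,0,150),(180,60,255),roi)|mask(im,(105,170,90),(125,255,255),roi)
    w=cv2.morphologyEx(w,cv2.MORPH_CLOSE,np.ones((5,5),np.uint8))
    out=[]
    for p,a,b in blobs(w,1200):
        m=np.zeros_like(w);x,y,ww,h=b;m[y:y+h,x:x+ww]=w[y:y+h,x:x+ww]
        out.append(mar(onz(c,rect(m),z)))
    return out
if __name__=="__main__":
    im=cv2.imread("pics/w3.png")[...,::-1].copy();c=get_calibration("wrist")
    for t in tubes(im,c,(150,130,490,268)):print(*t)
    a=np.radians(-6.4);ctr=onz(c,[(135,116),(502,116),(487,275)],.066);print("rim corners",ctr)
    n=[np.array([.4815,.284])+x*np.array([np.cos(a),np.sin(a)]) for x in(-.112,-.056,0,.056,.112)];print(np.array(n))
E
python3 tubes.py
```

```text
[0.5918 0.2721] [119.1484  30.4975] 85.1190414428711
[0.3702 0.292 ] [118.7023  30.5375] 82.6328125
[0.4257 0.2864] [119.4828  29.0966] 82.65293884277344
[0.4815 0.2757] [119.02    29.2199] 83.28473663330078
[0.5359 0.2707] [118.9859  29.1817] 85.15133666992188
rim corners [[0.3283 0.3809 0.066 ]
 [0.6534 0.3449 0.066 ]
 [0.6389 0.1958 0.066 ]]
[[0.3702 0.2965]
 [0.4258 0.2902]
 [0.4815 0.284 ]
 [0.5372 0.2778]
 [0.5928 0.2715]]
```

```bash
python3 -m crank '[[0.48,0.3,-0.03,0,0],[0.48,0.558,-0.055,-0.2,0],[0.48,0.558,-0.055,-0.5,0],[0.48,0.558,-0.055,-0.8,0],[0.48,0.558,-0.055,-0.8,0]]' 40
python3 -m crank '[[0.48,0,0,-0.2,0],[0.48,0,0,-0.4,0],[0.48,0,0,-0.51,0],[0.48,0,0,-0.51,0]]' 
python3 -m crank '[[0,0,0,0,0],[0,0,0,0,0],[0,0,0,0,0],[0,0,0,0,0],[0,0,0,0,0]]' 
python3 -m crank '[[0,0,0,0.1,0],[0,0,0,0.3,0],[0,0,0,0.6,0],[0,0,0,0.9,0],[0,0,0,1,0]]' 
python3 -m crank '[[0,0,-0.2,0,0.0],[0,0,-0.4,0,0.02],[0,0,-0.6,0,0.034],[0,0,-0.8,0,0.034],[0,0,-0.9,0,0.034]]' 
python3 -m crank '[[0,0.05,-0.2,0,0.0],[0,0.1,-0.5,0,0],[0,0.14,-0.8,0,0],[0,0.14,-0.9,0,0],[0,0.14,-0.9,0,0]]' 
python3 - <<'E'
from h import *
s=get_state();print(s["position"],s["tool_rot"],s["time"])
cv2.imwrite("pics/w4.png",get_image("wrist")[...,::-1])
E
```

```text
time: 13.05
position: [0.5889, 0.2696, 0.1185]
tool_rot: [-2.335, -2.096, 0.015]
ft_force: [-0.3, -0.4, 0.8]
grip_width: 0.48
grip_force: 0.0
time: 13.55
position: [0.5921, 0.272, 0.022]
tool_rot: [-2.339, -2.097, 0.0]
ft_force: [-0.4, -0.6, 0.0]
grip_width: 0.477
grip_force: 0.0
time: 14.18
position: [0.5931, 0.2726, 0.0234]
tool_rot: [2.339, 2.096, 0.004]
ft_force: [-0.4, -0.7, 6.1]
grip_width: 0.311
grip_force: 40.0
time: 14.8
position: [0.593, 0.2736, 0.2274]
tool_rot: [2.338, 2.096, 0.011]
ft_force: [-0.6, 0.0, -0.7]
grip_width: 0.309
grip_force: 40.0
time: 15.42
position: [0.5916, 0.0885, 0.2211]
tool_rot: [2.107, 2.33, -0.003]
ft_force: [0.6, -0.5, -0.4]
grip_width: 0.311
grip_force: 40.0
time: 16.05
position: [0.6194, -0.0896, 0.2211]
tool_rot: [-2.106, -2.33, 0.001]
ft_force: [0.2, 0.4, -0.1]
grip_width: 0.311
grip_force: 40.0
[ 0.61937241 -0.08957378  0.22105568] [-2.10582567e+00 -2.32966498e+00  7.65482734e-04] 16.05
```

View pics/w4.png

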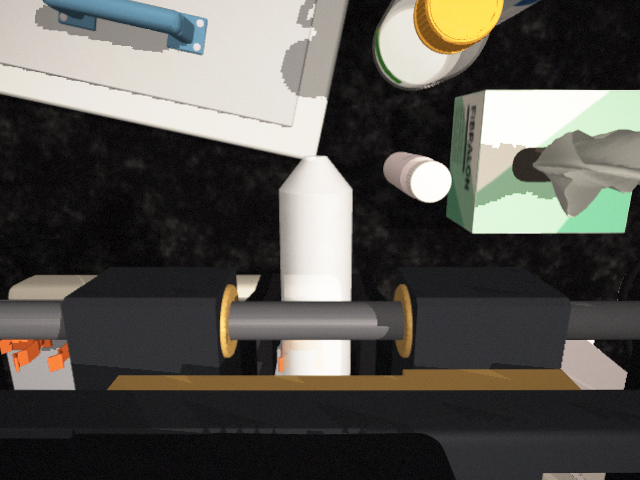

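The tube is held level on the tool axis, tip at (315,160). Checking the clip seats with two views before pressing.

```bash
python3 - <<'E'
from h import *
np.set_printoptions(precision=4,suppress=True)
t=cv2.imread("pics/top0.png")[...,::-1].copy();s=cv2.imread("pics/scene0.png")[...,::-1].copy()
ct,cs=get_calibration("top"),get_calibration("scene")
B=[b[0] for b in blobs(mask(t,*ORANGE,(370,185,445,325)),60)]
S=[b[0] for b in blobs(mask(s,*ORANGE,(340,175,480,270)),20)];print(len(B),len(S))
R=[]
for b in B:
    X=onz(ct,[b],.092)[0];p=cs["R"]@X+cs["t"];f=240/np.tan(np.radians(cs["fovy"]/2));x,y=p[:2]/p[2];k=1+cs["k1"]*(x*x+y*y)
    uv=np.array([f*x*k+cs["cx"],f*y*k+cs["cy"]]);q=min(S,key=lambda z:np.linalg.norm(z-uv));R.append(two(ct,[b],cs,[q])[0]);print(X,q-uv,R[-1])
R=np.array(R);P=R[:,:2];print("mean",R.mean(0))
E
```

```text
10 10
[ 0.6228 -0.2523  0.092 ] [0.2634 2.4584] [ 0.6247 -0.2549  0.0825]
[ 0.6162 -0.1896  0.092 ] [-0.2437  2.1185] [ 0.6181 -0.1908  0.084 ]
[ 0.5657 -0.2583  0.092 ] [0.6606 3.4302] [ 0.5675 -0.262   0.0793]
[ 0.559  -0.1954  0.092 ] [0.0154 3.7242] [ 0.5612 -0.1979  0.0786]
[ 0.5087 -0.2638  0.092 ] [0.6522 2.7262] [ 0.5094 -0.2668  0.0823]
[ 0.5022 -0.2013  0.092 ] [0.2009 4.063 ] [ 0.5036 -0.2042  0.078 ]
[ 0.4506 -0.2696  0.092 ] [0.7061 3.0019] [ 0.4509 -0.2727  0.0817]
[ 0.4448 -0.2067  0.092 ] [0.287  4.3059] [ 0.4455 -0.2096  0.0777]
[ 0.393  -0.2756  0.092 ] [0.3042 3.0544] [ 0.393  -0.2783  0.0819]
[ 0.3871 -0.213   0.092 ] [0.0513 4.1336] [ 0.3873 -0.2155  0.0788]
mean [ 0.5061 -0.2353  0.0805]
```

Clip spacing (58 mm) and pair separation (64 mm) come out right, with clip_3 at about (0.506, −0.235) and 5.8° yaw. Going to clip 5.

```bash
python3 -m crank '[[0,0,-0.2,0,0],[0,0.01,-0.5,0,0],[0,0.01,-0.67,-0.1,0],[0,0.01,-0.67,-0.3,0],[0,0.01,-0.67,-0.5,0]]'
python3 -m crank '[[0,0,0,-0.04,0],[0,0,0,-0.08,0],[0,0,0,-0.085,0],[0,0,0,-0.085,0]]'
python3 -m crank '[[0,0,0,-0.04,0],[0,0,0,-0.07,0],[0,0,0,-0.1,0],[0,0,0,-0.13,0],[0,0,0,-0.13,0]]'
```

```text
time: 16.73
position: [0.6228, -0.2187, 0.1212]
tool_rot: [2.099, 2.338, 0.003]
ft_force: [-0.0, -0.3, -0.4]
grip_width: 0.312
grip_force: 40.0
time: 17.23
position: [0.6228, -0.2219, 0.106]
tool_rot: [2.101, 2.333, 0.001]
ft_force: [-0.3, 0.9, -0.8]
grip_width: 0.308
grip_force: 40.0
time: 17.85
position: [0.6219, -0.2225, 0.0794]
tool_rot: [2.103, 2.333, -0.001]
ft_force: [-2.3, -1.0, 6.8]
grip_width: 0.311
grip_force: 40.0
```

```bash
python3 -m crank '[[0,0,0,-0.01,0],[0,0,0,-0.02,0],[0,0,0,-0.02,0]]'
python3 -m crank '[[0.48,0,0,0.02,0],[0.48,0,0,0.02,0],[0.48,0,0,0.02,0],[0.48,0,0,0.02,0]]'
python3 -m crank '[[0.48,0,0,0.3,0],[0.48,0,0,0.7,0],[0.48,0,0,0.7,0]]'
python3 -m crank '[[0.48,0,0.3,0,-0.017],[0.48,0,0.6,0,-0.034],[0.48,0,0.9,0,-0.034],[0.48,0,0.98,0,-0.034],[0.48,0,0.98,0,-0.034]]'
python3 - <<'E'
from h import *
s=get_state();print(s["position"],s["time"])
t=get_image("top")[...,::-1];sc=get_image("scene")[...,::-1];cv2.imwrite("pics/top5.png",t);cv2.imwrite("pics/sc5.png",sc)
a=cv2.resize(sc[160:290,330:500],(680,520));cv2.imwrite("pics/sc5c.png",a)
E
```

```text
time: 18.23
position: [0.622, -0.2226, 0.0791]
tool_rot: [2.102, 2.332, -0.003]
ft_force: [-10.6, 0.9, 25.1]
grip_width: 0.312
grip_force: 40.0
time: 18.73
position: [0.6216, -0.2218, 0.0778]
tool_rot: [-2.102, -2.333, 0.0]
ft_force: [0.2, 0.3, -0.3]
grip_width: 0.477
grip_force: 0.0
time: 19.1
position: [0.6241, -0.2218, 0.2233]
tool_rot: [2.098, 2.329, 0.005]
ft_force: [0.7, -0.2, -0.7]
grip_width: 0.48
grip_force: 0.0
time: 19.73
position: [0.6216, -0.025, 0.218]
tool_rot: [-2.337, -2.1, 0.001]
ft_force: [-0.6, -0.4, 2.2]
grip_width: 0.48
grip_force: 0.0
[ 0.62159712 -0.02495501  0.21796316] 19.725
```

View pics/sc5c.png

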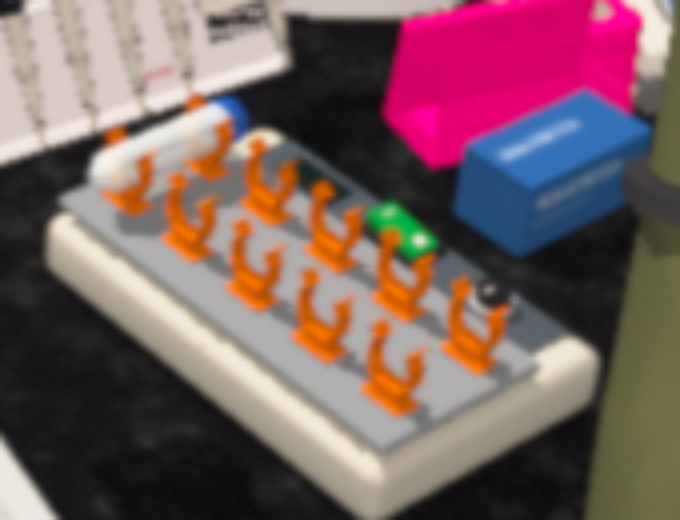

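The tube sits level inside both far clips, whose arms wrap it above its middle. I'll check its place numerically and fetch tube 4 in the same go.

```bash
python3 - <<'E'
from tubes import *
im=cv2.imread("pics/top5.png")[...,::-1].copy();c=get_calibration("top")
for z in(.092,.1):
  for t in tubes(im,c,(380,190,436,222),z):print(*t)
s=get_state();p=s["position"]
for T in((.5359,.2707),(.4815,.2757),(.4257,.2864),(.3702,.292)):print("to tube",(np.array(T)-p[:2])/.2,(.023-p[2])/.2)
E
```

```text
to tube [-0.4302  1.4971] -0.9740147808348129
to tube [-0.7022  1.5221] -0.9740147808348129
to tube [-0.9812  1.5756] -0.9740147808348129
to tube [-1.2587  1.6036] -0.9740147808348129
```

```bash
python3 -m crank '[[0.48,-0.1,0.3,0,0],[0.48,-0.2,0.6,0,0],[0.48,-0.3,0.9,0,0],[0.48,-0.43,1,0,0],[0.48,-0.43,1,0,0]]'
python3 -m crank '[[0.48,0,0.3,0,0],[0.48,0,0.5,-0.1,0],[0.48,0,0.5,-0.4,0],[0.48,0,0.5,-0.65,0],[0.48,0,0.5,-0.65,0]]'
python3 -m crank '[[0.48,0,0,-0.2,0],[0.48,0,0,-0.32,0],[0.48,0,0,-0.32,0]]'
python3 -m crank '[[0,0,0,0,0],[0,0,0,0,0],[0,0,0,0,0],[0,0,0,0,0]]' 
python3 -m crank '[[0,0,0,0.1,0],[0,0,0,0.3,0],[0,0,0,0.6,0],[0,0,0,0.9,0],[0,0,0,1,0]]' 
python3 -m crank '[[0,0,-0.2,0,0.0],[0,0.05,-0.5,0,0.02],[0,0.1,-0.8,0,0.034],[0,0.14,-1,0,0.034],[0,0.14,-1,0,0.034]]' 
python3 -m crank '[[0,0,-0.2,0,0.0],[0,0,-0.5,0,0],[0,0,-0.8,0,0],[0,0,-1,0,0],[0,0,-1,0,0]]'
python3 -m crank '[[0,0,-0.2,0,0.0],[0,0,-0.4,0,0],[0,0,-0.5,0,0],[0,0,-0.5,0,0]]'
```

```text
time: 20.45
position: [0.5349, 0.1746, 0.2187]
tool_rot: [2.337, 2.098, -0.001]
ft_force: [1.0, 0.7, -0.1]
grip_width: 0.481
grip_force: 0.0
time: 21.08
position: [0.5352, 0.2692, 0.0842]
tool_rot: [-2.343, -2.09, 0.013]
ft_force: [0.3, -0.4, 0.8]
grip_width: 0.48
grip_force: 0.0
time: 21.45
position: [0.5361, 0.2726, 0.024]
tool_rot: [-2.341, -2.094, 0.003]
ft_force: [0.5, 0.0, -0.3]
grip_width: 0.481
grip_force: 0.0
time: 21.95
position: [0.5369, 0.2746, 0.0261]
tool_rot: [2.339, 2.096, 0.004]
ft_force: [-0.4, -1.3, 6.7]
grip_width: 0.309
grip_force: 40.0
time: 22.58
position: [0.5369, 0.2757, 0.2299]
tool_rot: [2.337, 2.096, 0.01]
ft_force: [-0.0, 0.6, -0.7]
grip_width: 0.313
grip_force: 40.0
time: 23.2
position: [0.5643, 0.0686, 0.2239]
tool_rot: [2.112, 2.325, -0.004]
ft_force: [-0.4, 1.2, -0.1]
grip_width: 0.308
grip_force: 40.0
time: 23.82
position: [0.5632, -0.1296, 0.2239]
tool_rot: [-2.109, -2.327, 0.002]
ft_force: [0.5, 1.3, -0.2]
grip_width: 0.308
grip_force: 40.0
time: 24.32
position: [0.5639, -0.2257, 0.2242]
tool_rot: [-2.103, -2.332, -0.001]
ft_force: [0.3, 0.8, -0.4]
grip_width: 0.314
grip_force: 40.0
```

```bash
python3 -m crank '[[0,0,0,-0.2,0],[0,0,0,-0.4,0],[0,0,0,-0.55,0],[0,0,0,-0.58,0]]'
python3 -m crank '[[0,0,0,-0.04,0],[0,0,0,-0.07,0],[0,0,0,-0.1,0],[0,0,0,-0.13,0],[0,0,0,-0.14,0]]'
python3 -m crank '[[0,0,0,-0.01,0],[0,0,0,-0.01,0]]'
python3 -m crank '[[0.48,0,0,0.01,0],[0.48,0,0,0.01,0],[0.48,0,0,0.01,0],[0.48,0,0,0.01,0]]'
python3 -m crank '[[0.48,0,0,0.3,0],[0.48,0,0,0.7,0],[0.48,0,0,0.7,0]]'
python3 -m crank '[[0.48,-0.1,0.3,0,-0.017],[0.48,-0.2,0.6,0,-0.034],[0.48,-0.3,0.9,0,-0.034],[0.48,-0.41,1,0,-0.034],[0.48,-0.41,1,0,-0.034]]'
python3 -m crank '[[0.48,0,0.3,0,0],[0.48,0,0.6,0,0],[0.48,0,0.9,0,0],[0.48,0,1,0,0],[0.48,0,1,0,0]]'
python3 -m crank '[[0.48,0,0.3,0,0],[0.48,0,0.49,0,0],[0.48,0,0.49,0,0],[0.48,0,0.49,0,0]]'
```

```text
time: 24.82
position: [0.563, -0.2226, 0.1069]
tool_rot: [-2.096, -2.335, -0.0]
ft_force: [-0.1, -0.5, 0.3]
grip_width: 0.308
grip_force: 40.0
time: 25.45
position: [0.5641, -0.2261, 0.0819]
tool_rot: [2.103, 2.333, -0.001]
ft_force: [-6.9, 0.2, 14.3]
grip_width: 0.313
grip_force: 40.0
time: 25.7
position: [0.5641, -0.2261, 0.0819]
tool_rot: [2.102, 2.333, -0.003]
ft_force: [-8.6, 2.0, 17.8]
grip_width: 0.309
grip_force: 40.0
time: 26.2
position: [0.5639, -0.2259, 0.0802]
tool_rot: [-2.103, -2.334, -0.0]
ft_force: [-0.1, -0.2, 0.8]
grip_width: 0.476
grip_force: 0.0
time: 26.58
position: [0.5662, -0.226, 0.2251]
tool_rot: [2.098, 2.329, 0.004]
ft_force: [0.6, -0.5, -1.0]
grip_width: 0.481
grip_force: 0.0
time: 27.2
position: [0.4805, -0.0241, 0.2201]
tool_rot: [2.335, 2.1, -0.004]
ft_force: [0.1, -0.7, -0.0]
grip_width: 0.48
grip_force: 0.0
time: 27.82
position: [0.4821, 0.1751, 0.2201]
tool_rot: [-2.335, -2.098, -0.001]
ft_force: [-0.4, -0.5, -0.2]
grip_width: 0.482
grip_force: 0.0
time: 28.32
position: [0.483, 0.2695, 0.2199]
tool_rot: [2.342, 2.093, -0.002]
ft_force: [0.6, -0.7, -0.4]
grip_width: 0.481
grip_force: 0.0
```

```bash
python3 -m crank '[[0.48,-0.005,0.015,-0.3,0],[0.48,-0.005,0.015,-0.55,0],[0.48,-0.005,0.015,-0.8,0],[0.48,-0.005,0.015,-0.98,0],[0.48,-0.005,0.015,-0.98,0]]'
python3 -m crank '[[0,0,0,0,0],[0,0,0,0,0],[0,0,0,0,0],[0,0,0,0,0]]' 
python3 -m crank '[[0,0,0,0.1,0],[0,0,0,0.3,0],[0,0,0,0.6,0],[0,0,0,0.9,0],[0,0,0,1,0]]' 
python3 -m crank '[[0,0,-0.2,0,0.0],[0,0.05,-0.5,0,0.02],[0,0.1,-0.8,0,0.034],[0,0.122,-1,0,0.034],[0,0.122,-1,0,0.034]]' 
python3 -m crank '[[0,0,-0.2,0,0.0],[0,0,-0.5,0,0],[0,0,-0.8,0,0],[0,0,-1,0,0],[0,0,-1,0,0]]'
python3 -m crank '[[0,0,-0.2,0,0.0],[0,0,-0.4,0,0],[0,0,-0.55,0,0],[0,0,-0.55,0,0],[0,0,-0.55,0,0]]'
```

```text
time: 28.95
position: [0.4805, 0.2718, 0.0223]
tool_rot: [-2.343, -2.092, 0.006]
ft_force: [-0.5, -0.2, 1.0]
grip_width: 0.481
grip_force: 0.0
time: 29.45
position: [0.4819, 0.2743, 0.0258]
tool_rot: [2.339, 2.094, 0.001]
ft_force: [-0.0, -3.2, 6.3]
grip_width: 0.306
grip_force: 40.0
time: 30.08
position: [0.4819, 0.277, 0.2294]
tool_rot: [2.337, 2.096, 0.01]
ft_force: [0.5, 0.8, -1.1]
grip_width: 0.312
grip_force: 40.0
time: 30.7
position: [0.5054, 0.0704, 0.2241]
tool_rot: [2.112, 2.326, -0.003]
ft_force: [-0.5, 0.8, -0.4]
grip_width: 0.309
grip_force: 40.0
time: 31.32
position: [0.5048, -0.1276, 0.2241]
tool_rot: [-2.108, -2.328, -0.0]
ft_force: [0.3, 0.4, -0.4]
grip_width: 0.309
grip_force: 40.0
time: 31.95
position: [0.5059, -0.2328, 0.2246]
tool_rot: [-2.099, -2.336, -0.002]
ft_force: [0.1, 0.3, -0.9]
grip_width: 0.312
grip_force: 40.0
```

```bash
python3 -m crank '[[0,0,-0.01,-0.2,0],[0,0,-0.01,-0.4,0],[0,0,-0.01,-0.55,0],[0,0,-0.01,-0.58,0]]'
python3 -m crank '[[0,0,0,-0.04,0],[0,0,0,-0.07,0],[0,0,0,-0.1,0],[0,0,0,-0.13,0],[0,0,0,-0.14,0]]'
python3 -m crank '[[0,0,0,-0.01,0],[0,0,0,-0.01,0]]'
python3 -m crank '[[0.48,0,0,0.01,0],[0.48,0,0,0.01,0],[0.48,0,0,0.01,0],[0.48,0,0,0.01,0]]'
python3 -m crank '[[0.48,0,0,0.3,0],[0.48,0,0,0.7,0],[0.48,0,0,0.7,0]]'
python3 -m crank '[[0.48,-0.1,0.3,0,-0.017],[0.48,-0.2,0.6,0,-0.034],[0.48,-0.3,0.9,0,-0.034],[0.48,-0.4,1,0,-0.034],[0.48,-0.4,1,0,-0.034]]'
python3 -m crank '[[0.48,0,0.3,0,0],[0.48,0,0.6,0,0],[0.48,0,0.9,0,0],[0.48,0,1,0,0],[0.48,0,1,0,0]]'
python3 -m crank '[[0.48,0,0.3,0,0],[0.48,0,0.61,0,0],[0.48,0,0.61,0,0],[0.48,0,0.61,0,0],[0.48,0,0.61,0,0]]'
```

```text
time: 32.45
position: [0.5044, -0.2346, 0.1071]
tool_rot: [-2.097, -2.334, 0.0]
ft_force: [0.3, -0.5, 0.0]
grip_width: 0.311
grip_force: 40.0
time: 33.08
position: [0.5061, -0.2372, 0.0817]
tool_rot: [2.102, 2.333, 0.0]
ft_force: [-3.4, 0.9, 14.4]
grip_width: 0.31
grip_force: 40.0
time: 33.33
position: [0.5062, -0.2373, 0.0816]
tool_rot: [2.102, 2.333, -0.002]
ft_force: [-6.7, 1.6, 18.4]
grip_width: 0.309
grip_force: 40.0
time: 33.83
position: [0.5051, -0.2369, 0.0803]
tool_rot: [-2.103, -2.334, -0.0]
ft_force: [-0.0, 0.2, 0.2]
grip_width: 0.479
grip_force: 0.0
time: 34.2
position: [0.5074, -0.2373, 0.2246]
tool_rot: [2.099, 2.33, 0.002]
ft_force: [0.5, -0.7, 0.1]
grip_width: 0.479
grip_force: 0.0
time: 34.83
position: [0.4241, -0.036, 0.2199]
tool_rot: [2.336, 2.097, -0.006]
ft_force: [-0.1, -1.1, 0.8]
grip_width: 0.485
grip_force: 0.0
time: 35.45
position: [0.4256, 0.1637, 0.2206]
tool_rot: [-2.336, -2.099, -0.001]
ft_force: [0.4, -0.1, 0.5]
grip_width: 0.48
grip_force: 0.0
time: 36.08
position: [0.4262, 0.2826, 0.2199]
tool_rot: [2.342, 2.093, -0.003]
ft_force: [0.9, 0.1, -0.2]
grip_width: 0.477
grip_force: 0.0
```

```bash
python3 -m crank '[[0.48,0,0.012,-0.3,0],[0.48,0,0.012,-0.55,0],[0.48,0,0.012,-0.8,0],[0.48,0,0.012,-0.98,0],[0.48,0,0.012,-0.98,0]]'
python3 -m crank '[[0,0,0,0,0],[0,0,0,0,0],[0,0,0,0,0],[0,0,0,0,0]]' 
python3 -m crank '[[0,0,0,0.1,0],[0,0,0,0.3,0],[0,0,0,0.6,0],[0,0,0,0.9,0],[0,0,0,1,0]]' 
python3 -m crank '[[0,0.05,-0.2,0,0.0],[0,0.1,-0.5,0,0.02],[0,0.15,-0.8,0,0.034],[0,0.2,-1,0,0.034],[0,0.2,-1,0,0.034]]' 
python3 -m crank '[[0,0,-0.2,0,0.0],[0,0,-0.5,0,0],[0,0,-0.8,0,0],[0,0,-1,0,0],[0,0,-1,0,0]]'
python3 -m crank '[[0,-0.08,-0.2,0,0.0],[0,-0.087,-0.4,0,0],[0,-0.087,-0.636,0,0],[0,-0.087,-0.636,0,0],[0,-0.087,-0.636,0,0]]'
```

```text
time: 36.7
position: [0.4248, 0.2834, 0.0228]
tool_rot: [2.343, 2.092, -0.008]
ft_force: [-0.4, 0.7, 0.2]
grip_width: 0.482
grip_force: 0.0
time: 37.2
position: [0.427, 0.2875, 0.0264]
tool_rot: [2.339, 2.094, 0.004]
ft_force: [0.3, -2.7, 7.9]
grip_width: 0.314
grip_force: 40.0
time: 37.83
position: [0.4262, 0.2894, 0.229]
tool_rot: [2.337, 2.096, 0.009]
ft_force: [-0.6, 0.4, -1.5]
grip_width: 0.313
grip_force: 40.0
time: 38.45
position: [0.4656, 0.0813, 0.2242]
tool_rot: [2.114, 2.323, -0.003]
ft_force: [-0.2, 0.8, -2.0]
grip_width: 0.309
grip_force: 40.0
time: 39.08
position: [0.4646, -0.1151, 0.224]
tool_rot: [-2.108, -2.327, -0.001]
ft_force: [0.5, 0.1, -0.4]
grip_width: 0.307
grip_force: 40.0
time: 39.7
position: [0.4486, -0.2374, 0.2245]
tool_rot: [-2.099, -2.336, -0.002]
ft_force: [-0.9, 0.0, 0.1]
grip_width: 0.308
grip_force: 40.0
```

```bash
python3 -m crank '[[0,0,-0.007,-0.2,0],[0,0,-0.007,-0.4,0],[0,0,-0.007,-0.55,0],[0,0,-0.007,-0.58,0]]'
python3 -m crank '[[0,0,0,-0.04,0],[0,0,0,-0.07,0],[0,0,0,-0.1,0],[0,0,0,-0.13,0],[0,0,0,-0.14,0]]'
python3 -m crank '[[0,0,0,-0.01,0],[0,0,0,-0.01,0]]'
python3 -m crank '[[0.48,0,0,0.01,0],[0.48,0,0,0.01,0],[0.48,0,0,0.01,0],[0.48,0,0,0.01,0]]'
python3 -m crank '[[0.48,0,0,0.3,0],[0.48,0,0,0.7,0],[0.48,0,0,0.7,0]]'
python3 -m crank '[[0.48,0.1,0.3,0,-0.017],[0.48,0.1,0.6,0,-0.034],[0.48,0.1,0.9,0,-0.034],[0.48,0.1,1,0,-0.034],[0.48,0.1,1,0,-0.034]]'
python3 -m crank '[[0.48,0,0.3,0,0],[0.48,0,0.6,0,0],[0.48,0,0.9,0,0],[0.48,0,1,0,0],[0.48,0,1,0,0]]'
python3 -m crank '[[0.48,-0.2,0.3,0,0],[0.48,-0.49,0.66,0,0],[0.48,-0.49,0.66,0,0],[0.48,-0.49,0.66,0,0],[0.48,-0.49,0.66,0,0]]'
```

```text
time: 40.2
position: [0.4472, -0.2383, 0.1072]
tool_rot: [-2.097, -2.335, -0.0]
ft_force: [0.3, -0.0, 0.3]
grip_width: 0.311
grip_force: 40.0
time: 40.83
position: [0.4486, -0.2416, 0.0822]
tool_rot: [2.102, 2.333, -0.001]
ft_force: [-5.7, 1.7, 19.3]
grip_width: 0.309
grip_force: 40.0
time: 41.08
position: [0.4486, -0.2416, 0.0821]
tool_rot: [2.102, 2.333, -0.003]
ft_force: [-8.3, 3.0, 25.7]
grip_width: 0.313
grip_force: 40.0
time: 41.58
position: [0.4478, -0.2411, 0.0803]
tool_rot: [-2.103, -2.334, -0.0]
ft_force: [-1.1, -0.5, -1.2]
grip_width: 0.472
grip_force: 0.0
time: 41.95
position: [0.45, -0.2419, 0.2245]
tool_rot: [2.098, 2.329, 0.0]
ft_force: [0.8, 0.7, -0.6]
grip_width: 0.481
grip_force: 0.0
time: 42.58
position: [0.4676, -0.0405, 0.2201]
tool_rot: [2.337, 2.099, -0.002]
ft_force: [-0.5, -0.8, 1.3]
grip_width: 0.479
grip_force: 0.0
time: 43.2
position: [0.4683, 0.1583, 0.2202]
tool_rot: [-2.338, -2.096, -0.0]
ft_force: [0.5, -0.6, -0.0]
grip_width: 0.476
grip_force: 0.0
time: 43.82
position: [0.3718, 0.2881, 0.2206]
tool_rot: [2.343, 2.091, -0.0]
ft_force: [1.3, -1.2, 0.4]
grip_width: 0.478
grip_force: 0.0
```

```bash
python3 -m crank '[[0.48,-0.005,0.01,-0.3,0],[0.48,-0.005,0.01,-0.55,0],[0.48,-0.005,0.01,-0.8,0],[0.48,-0.005,0.01,-0.98,0],[0.48,-0.005,0.01,-0.98,0]]'
python3 -m crank '[[0,0,0,0,0],[0,0,0,0,0],[0,0,0,0,0],[0,0,0,0,0]]' 
python3 -m crank '[[0,0,0,0.1,0],[0,0,0,0.3,0],[0,0,0,0.6,0],[0,0,0,0.9,0],[0,0,0,1,0]]' 
python3 -m crank '[[0,0.1,-0.2,0,0.0],[0,0.25,-0.5,0,0.02],[0,0.4,-0.8,0,0.034],[0,0.5,-1,0,0.034],[0,0.5,-1,0,0.034]]' 
python3 -m crank '[[0,0,-0.2,0,0.0],[0,0,-0.5,0,0],[0,0,-0.8,0,0],[0,0,-1,0,0],[0,0,-1,0,0]]'
python3 -m crank '[[0,-0.1,-0.2,0,0.0],[0,-0.25,-0.45,0,0],[0,-0.395,-0.7,0,0],[0,-0.395,-0.7,0,0],[0,-0.395,-0.7,0,0]]'
```

```text
time: 44.45
position: [0.3678, 0.2896, 0.0217]
tool_rot: [-2.34, -2.091, 0.011]
ft_force: [0.1, 0.1, 0.4]
grip_width: 0.487
grip_force: 0.0
time: 44.95
position: [0.3706, 0.293, 0.026]
tool_rot: [2.339, 2.094, 0.004]
ft_force: [0.5, -1.4, 6.6]
grip_width: 0.307
grip_force: 40.0
time: 45.58
position: [0.3703, 0.2942, 0.228]
tool_rot: [2.335, 2.092, 0.008]
ft_force: [-0.0, 0.0, -1.6]
grip_width: 0.308
grip_force: 40.0
time: 46.2
position: [0.4701, 0.088, 0.2243]
tool_rot: [-2.112, -2.325, 0.0]
ft_force: [-0.3, 0.3, -0.4]
grip_width: 0.308
grip_force: 40.0
time: 46.82
position: [0.4683, -0.1098, 0.2245]
tool_rot: [2.109, 2.329, -0.0]
ft_force: [0.3, 0.6, -0.4]
grip_width: 0.309
grip_force: 40.0
time: 47.45
position: [0.3909, -0.2452, 0.2248]
tool_rot: [2.1, 2.336, 0.001]
ft_force: [0.3, 0.2, -0.2]
grip_width: 0.307
grip_force: 40.0
```

```bash
python3 -m crank '[[0,0,0,-0.2,0],[0,0,0,-0.4,0],[0,0,0,-0.55,0],[0,0,0,-0.58,0]]'
python3 -m crank '[[0,0,0,-0.04,0],[0,0,0,-0.07,0],[0,0,0,-0.1,0],[0,0,0,-0.13,0],[0,0,0,-0.14,0]]'
python3 -m crank '[[0,0,0,-0.01,0],[0,0,0,-0.01,0]]'
python3 -m crank '[[0.48,0,0,0.01,0],[0.48,0,0,0.01,0],[0.48,0,0,0.01,0],[0.48,0,0,0.01,0]]'
python3 -m crank '[[0.48,0,0,0.3,0],[0.48,0,0,0.7,0],[0.48,0,0,0.7,0]]'
python3 -m crank '[[0,0.2,0.3,0,0],[0,0.4,0.6,0,0],[0,0.4,0.9,0,0],[0,0.4,1,0,0],[0,0.4,1,0,0]]'
python3 - <<'E'
from tubes import *
t=get_image("top");sc=get_image("scene");cv2.imwrite("pics/top6.png",t[...,::-1])
c=get_calibration("top")
a=np.hstack([cv2.resize(sc[150:300,320:500],(480,400)),cv2.resize(t[180:335,240:470],(320,400))]);cv2.imwrite("pics/c6.png",a[...,::-1])
E
```

```text
time: 47.95
position: [0.39, -0.2442, 0.1071]
tool_rot: [-2.096, -2.336, -0.001]
ft_force: [0.4, -0.2, 0.6]
grip_width: 0.309
grip_force: 40.0
time: 48.58
position: [0.3907, -0.2476, 0.0819]
tool_rot: [2.102, 2.333, -0.0]
ft_force: [-4.4, 2.2, 17.6]
grip_width: 0.31
grip_force: 40.0
time: 48.82
position: [0.3908, -0.2476, 0.0818]
tool_rot: [2.102, 2.333, -0.002]
ft_force: [-7.9, 4.1, 21.5]
grip_width: 0.309
grip_force: 40.0
time: 49.32
position: [0.3898, -0.247, 0.0803]
tool_rot: [-2.103, -2.334, -0.0]
ft_force: [0.1, -1.1, 0.1]
grip_width: 0.477
grip_force: 0.0
time: 49.7
position: [0.3918, -0.2483, 0.2245]
tool_rot: [2.098, 2.329, -0.0]
ft_force: [0.2, -0.4, -0.3]
grip_width: 0.481
grip_force: 0.0
time: 50.32
position: [0.4696, -0.0438, 0.2198]
tool_rot: [-2.095, -2.34, 0.0]
ft_force: [0.4, 0.4, -0.3]
grip_width: 0.037
grip_force: 0.0
```

View pics/c6.png

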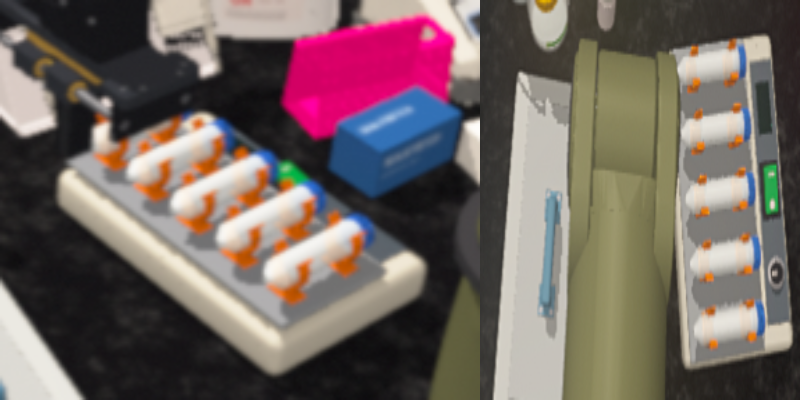

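All five tubes sit level in their clips in both views. Next comes the rocker: fingers shut, turned so that the narrow pad width lies along the rocker.

```bash
python3 - <<'E'
from tubes import *
im=cv2.imread("pics/top6.png")[...,::-1].copy();c=get_calibration("top")
for p,a,b in blobs(mask(im,(105,150,60),(125,255,255),(415,185,450,325)),20):
    cap=onz(c,[p],.095)[0];print(a,"mid",cap[:2]+.051*np.array([-.101,.995]))
m=mask(im,*GREEN,(435,230,465,275));print("rocker",mar(onz(c,rect(m),.058)))
E
python3 -m crank '[[0,0.1,-0.3,0,-0.03],[0,0.2,-0.6,0,-0.06],[0,0.3,-0.9,0,-0.09],[0,0.309,-1,0,-0.12],[0,0.309,-1,0,-0.14]]'
python3 -m crank '[[0,0,-0.2,0,-0.03],[0,0,-0.42,0,-0.06],[0,0,-0.42,0,-0.09],[0,0,-0.42,0,-0.11],[0,0,-0.42,0,-0.11]]'
python3 -m crank '[[0,0,0,-0.2,0],[0,0,0,-0.4,0],[0,0,0,-0.6,0],[0,0,0,-0.7,0],[0,0,0,-0.7,0]]'
python3 - <<'E'
from h import *
s=get_state();print(s["position"],s["tool_rot"],s["time"])
cv2.imwrite("pics/w7.png",get_image("wrist")[...,::-1])
sc=get_image("scene");cv2.imwrite("pics/sc7.png",cv2.resize(sc[160:290,340:500],(640,520))[...,::-1])
E
```

```text
35 mid [ 0.6212 -0.2233]
38 mid [ 0.5642 -0.2293]
36 mid [ 0.5062 -0.2349]
38 mid [ 0.4484 -0.2424]
41 mid [ 0.3899 -0.2477]
rocker (array([ 0.5147, -0.3295]), array([43.86  , 23.5518]), 2.805131673812866)
time: 51.05
position: [0.53, -0.2526, 0.2186]
tool_rot: [-2.903, -1.197, 0.003]
ft_force: [-0.2, 1.1, 0.5]
grip_width: 0.003
grip_force: 0.0
time: 51.68
position: [0.5304, -0.3331, 0.2194]
tool_rot: [-3.137, -0.161, 0.003]
ft_force: [-0.9, 0.6, 0.1]
grip_width: 0.006
grip_force: 0.0
time: 52.3
position: [0.5305, -0.3313, 0.0791]
tool_rot: [-3.136, -0.164, 0.004]
ft_force: [-0.2, 0.7, -0.6]
grip_width: 0.002
grip_force: 0.0
[ 0.53052025 -0.33125508  0.07914592] [-3.13564358 -0.16386461  0.00398437] 52.3
```

View pics/w7.png

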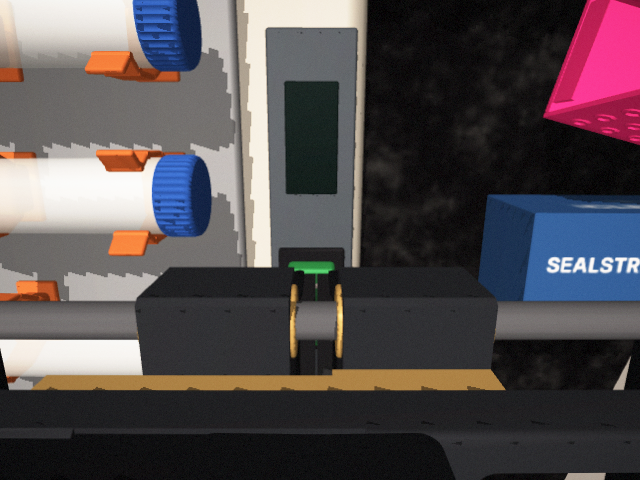

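The green rocker's far end shows just ahead of the closed fingers at (312,267), centred across. Tube middles are within 2 mm of their seats. Pressing now.

```bash
python3 -m crank '[[0,0,0,-0.05,0],[0,0,0,-0.08,0],[0,0,0,-0.08,0]]'
python3 -m crank '[[0,0,0,-0.015,0],[0,0,0,-0.03,0],[0,0,0,-0.03,0]]'
python3 -m crank '[[0,0,0,-0.01,0],[0,0,0,-0.02,0],[0,0,0,-0.02,0]]'
```

```text
time: 52.78
position: [0.5318, -0.3312, 0.0645]
tool_rot: [3.137, 0.164, -0.0]
ft_force: [-0.2, 0.7, 0.4]
grip_width: 0.006
grip_force: 0.0
time: 53.15
position: [0.5336, -0.3311, 0.0598]
tool_rot: [3.136, 0.164, 0.005]
ft_force: [2.1, 0.4, 3.2]
grip_width: 0.006
grip_force: 2.2
time: 53.52
position: [0.5339, -0.3312, 0.0592]
tool_rot: [3.135, 0.164, 0.005]
ft_force: [-2.8, 4.4, 22.1]
grip_width: 0.007
grip_force: 10.5
```

```bash
python3 -m crank '[[0,0,0,0.1,0],[0,0,0,0.3,0],[0,0,0,0.6,0],[0,0,0,0.9,0],[0,0,0,0.9,0]]'
python3 -m crank '[[0.6,-0.1,0.3,0,0],[0.6,-0.2,0.6,0,0],[0.6,-0.3,0.9,0,0],[0.6,-0.33,1,0,0],[0.6,-0.33,1,0,0]]'
python3 - <<'E'
from tubes import *
t=get_image("top");c=get_calibration("top");s=get_state();print(s["position"],s["tool_rot"],s["time"])
sc=get_image("scene");cv2.imwrite("pics/top8.png",t[...,::-1]);old=cv2.imread("pics/sc5.png")[...,::-1]
k=lambda i:cv2.resize(i[185:255,395:475],(400,350))
cv2.imwrite("pics/c8.png",np.hstack([k(old),k(sc)])[...,::-1])
m=mask(t,*BLUE,(230,225,330,330));print("handle",mar(onz(c,rect(m),.061)))
m=mask(t,*GREEN,(435,230,465,275));print("rocker",mar(onz(c,rect(m),.058)))
E
```

```text
time: 54.15
position: [0.534, -0.3325, 0.2406]
tool_rot: [3.131, 0.162, 0.012]
ft_force: [-0.3, 0.4, -1.2]
grip_width: 0.006
grip_force: 0.0
time: 54.78
position: [0.4651, -0.1304, 0.2342]
tool_rot: [3.136, 0.166, -0.002]
ft_force: [-0.1, -0.1, -0.3]
grip_width: 0.488
grip_force: 0.0
[ 0.4654 -0.1323  0.2342] [ 3.1363  0.1625 -0.001 ] 54.825
handle (array([0.4582, 0.0499]), array([101.963 ,  15.2243]), -6.325927734375)Traceback (most recent call last):
  File "<stdin>", line 7, in <module>
  File "h.py", line 25, in rect
    c=max(cv2.findContours(m,cv2.RETR_EXTERNAL,cv2.CHAIN_APPROX_NONE)[0],key=cv2.contourArea)
ValueError: max() iterable argument is empty
```

View pics/c8.png

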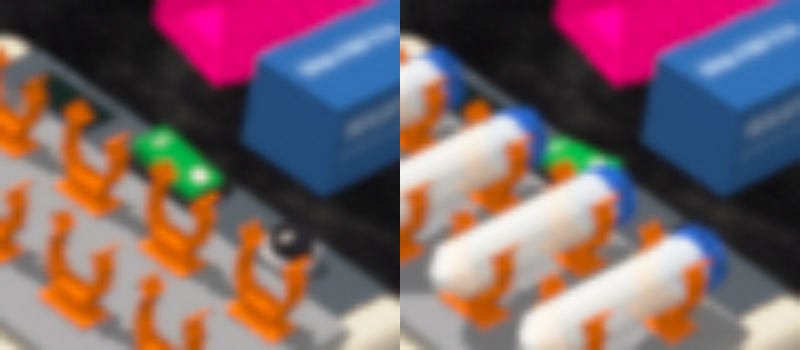

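The crop shows the rocker's near end has risen and the far end dropped, so it has toggled. The lid's handle still measures (0.456, 0.050). Going above it for a close look.

```bash
python3 -m crank '[[0.6,0,0.3,0,-0.01],[0.6,-0.03,0.6,0,-0.034],[0.6,-0.05,0.9,0,-0.034],[0.6,-0.05,0.9,0,-0.034],[0.6,-0.05,0.9,0,-0.034]]'
python3 - <<'E'
from tubes import *
s=get_state();print(s["position"],s["tool_rot"],s["time"])
c=get_calibration("wrist");im=get_image("wrist");cv2.imwrite("pics/w9.png",im[...,::-1])
m=mask(im,*BLUE);k=[b for b in blobs(m,200)];print([(b[0],b[1],b[2]) for b in k])
E
```

```text
time: 55.5
position: [0.4564, 0.0467, 0.2344]
tool_rot: [-3.137, 0.176, 0.001]
ft_force: [-0.7, -0.1, -1.1]
grip_width: 0.599
grip_force: 0.0
[0.4564 0.0467 0.2344] [-3.1365  0.1757  0.0006] 55.5
[(array([108.8103, 111.9366]), np.int32(12949), array([  0,   0, 160, 268], dtype=int32)), (array([313.4947, 204.3396]), np.int32(2818), array([299, 142,  30, 128], dtype=int32)), (array([  3.778 , 269.2892]), np.int32(446), array([  0, 228,  13,  67], dtype=int32))]
```

View pics/w9.png

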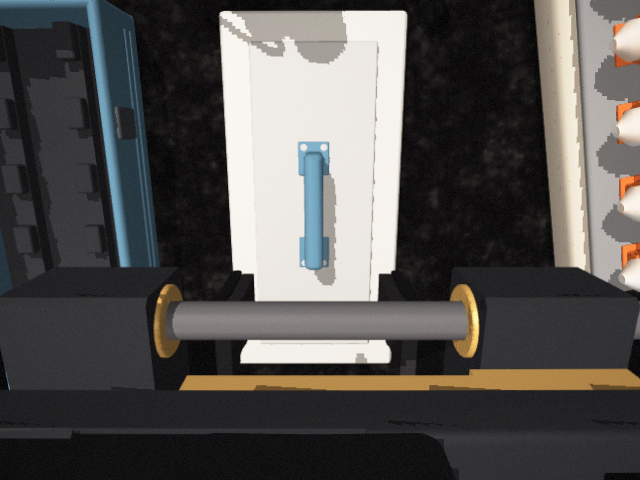

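The bar runs from (313,152) to (314,268), upright in the picture, with the empty carrier at left.

```bash
python3 - <<'E'
from tubes import *
im=cv2.imread("pics/w9.png")[...,::-1].copy();c=get_calibration("wrist")
m=mask(im,*BLUE,(290,140,335,272));b=cv2.morphologyEx(m,cv2.MORPH_OPEN,np.ones((3,3),np.uint8))
Q=onz(c,[(np.mean(np.nonzero(b[r])[0]),r) for r in range(180,232)],.061);print(Q[0],Q[-1],np.degrees(np.arctan2(*(Q[-1]-Q[0])[[1,0]])))
print("bar ends",onz(c,[(313.5,152),(314.5,268)],.061))
print("lid corners z.02",onz(c,[(221,12),(406,12),(390,362),(242,362)],.018).round(3))
E
```

```text
[0.4845 0.0451 0.061 ] [0.4419 0.05   0.061 ] 173.41207712605302
bar ends [[0.5068 0.0425 0.061 ]
 [0.4092 0.0529 0.061 ]]
lid corners z.02 [[ 0.628  0.107  0.018]
 [ 0.61  -0.047  0.018]
 [ 0.284 -0.011  0.018]
 [ 0.301  0.141  0.018]]
```

```bash
python3 -m crank '[[0.6,-0.008,0.01,-0.25,0],[0.6,-0.008,0.01,-0.5,0],[0.6,-0.008,0.01,-0.75,0],[0.6,-0.008,0.01,-0.9,0],[0.6,-0.008,0.01,-0.9,0]]'
python3 -m crank '[[0.6,0,0,-0.08,0],[0.6,0,0,-0.1,0],[0.6,0,0,-0.1,0]]'
python3 -m crank '[[0,0,0,0,0],[0,0,0,0,0],[0,0,0,0,0],[0,0,0,0,0],[0,0,0,0,0]]'
python3 -m crank '[[0,0,0,0,0],[0,0,0,0,0],[0,0,0,0,0]]'
python3 -m crank '[[0,0,0,0.05,0],[0,0,0,0.15,0],[0,0,0,0.35,0],[0,0,0,0.6,0],[0,0,0,0.8,0]]'
python3 -m crank '[[0,0,0,0,0],[0,0,0,0,0]]'
```

```text
time: 56.18
position: [0.4522, 0.049, 0.0523]
tool_rot: [-3.135, 0.177, 0.01]
ft_force: [0.5, 0.8, 0.7]
grip_width: 0.603
grip_force: 0.0
time: 56.55
position: [0.4544, 0.0506, 0.0349]
tool_rot: [3.137, -0.172, 0.001]
ft_force: [0.2, -0.5, -0.2]
grip_width: 0.598
grip_force: 0.0
time: 57.18
position: [0.4541, 0.0505, 0.0347]
tool_rot: [3.136, -0.172, -0.0]
ft_force: [0.4, -1.0, 1.8]
grip_width: 0.181
grip_force: 40.0
time: 57.55
position: [0.4541, 0.0505, 0.0346]
tool_rot: [3.136, -0.172, -0.0]
ft_force: [-1.3, -1.7, 2.8]
grip_width: 0.179
grip_force: 40.0
time: 58.18
position: [0.4541, 0.0516, 0.1966]
tool_rot: [-3.137, 0.17, -0.002]
ft_force: [0.1, -1.3, -2.8]
grip_width: 0.179
grip_force: 40.0
time: 58.42
position: [0.4532, 0.0509, 0.1935]
tool_rot: [3.137, -0.172, -0.003]
ft_force: [0.4, -0.1, -2.9]
grip_width: 0.18
grip_force: 40.0
```

```bash
python3 -m crank '[[0,0.03,0.2,0,0],[0,0.06,0.45,0,0],[0,0.1,0.7,0,0],[0,0.132,0.9,0,0],[0,0.132,0.9,0,0]]'
python3 -m crank '[[0,0,0.15,0,0],[0,0,0.27,-0.1,0],[0,0,0.27,-0.25,0],[0,0,0.27,-0.32,0],[0,0,0.27,-0.32,0]]'
python3 -m crank '[[0,0,0,0,0],[0,0,0,0,0],[0,0,0,0,0]]'
python3 - <<'E'
from h import *
s=get_state();print(s["position"],s["tool_rot"],s["grip_width"])
t=get_image("top");sc=get_image("scene");w=get_image("wrist")
cv2.imwrite("pics/c10.png",np.hstack([cv2.resize(w,(400,300)),cv2.resize(sc[220:420,130:290],(300,300))])[...,::-1])
cv2.imwrite("pics/w10.png",w[...,::-1])
E
```

```text
time: 59.05
position: [0.4781, 0.235, 0.1926]
tool_rot: [-3.134, 0.16, 0.008]
ft_force: [-0.5, -0.4, -2.7]
grip_width: 0.18
grip_force: 40.0
time: 59.68
position: [0.4798, 0.2831, 0.129]
tool_rot: [3.135, -0.174, -0.005]
ft_force: [-0.1, -0.1, -1.8]
grip_width: 0.178
grip_force: 40.0
time: 60.05
position: [0.481, 0.2848, 0.1313]
tool_rot: [-3.137, 0.173, -0.002]
ft_force: [-0.1, 0.2, -1.8]
grip_width: 0.177
grip_force: 40.0
[0.48095909 0.28483577 0.13131467] [-3.13661696e+00  1.72590026e-01 -1.85217516e-03] 0.17738367696780913
```

View pics/c10.png

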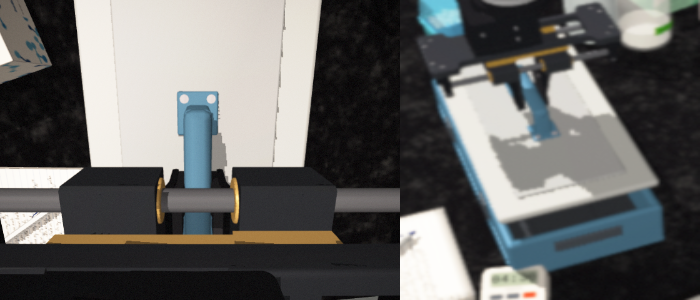

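The lid hangs level above the carrier mouth and parallel to it. Lowering it slowly.

```bash
python3 -m crank '[[0,0,0,-0.06,0],[0,0,0,-0.1,0],[0,0,0,-0.12,0],[0,0,0,-0.13,0]]'
python3 -m crank '[[0,0,0,-0.02,0],[0,0,0,-0.04,0],[0,0,0,-0.055,0],[0,0,0,-0.065,0],[0,0,0,-0.065,0]]'
```

```text
time: 60.7
position: [0.4803, 0.2847, 0.1041]
tool_rot: [3.137, -0.172, -0.001]
ft_force: [0.3, 0.3, -2.7]
grip_width: 0.178
grip_force: 40.0
time: 61.32
position: [0.4805, 0.2847, 0.0927]
tool_rot: [3.136, -0.172, 0.0]
ft_force: [-2.9, -2.8, 6.3]
grip_width: 0.178
grip_force: 40.0
```

```bash
python3 -m crank '[[0.5,0,0,0.005,0],[0.5,0,0,0.005,0],[0.5,0,0,0.005,0],[0.5,0,0,0.005,0],[0.5,0,0,0.005,0]]'
python3 -m crank '[[0.5,0,0,0.1,0],[0.5,0,0,0.4,0],[0.5,0,0,0.7,0],[0.5,0,0,1,0],[0.5,0,0,1,0]]'
python3 -m crank '[[0.5,0,-0.4,0,0],[0.5,0,-0.8,0,0],[0.5,0,-1,0,0],[0.5,0,-1,0,0],[0.5,0,-1,0,0]]'
python3 - <<'E'
from tubes import *
s=get_state();print(s["position"],s["time"])
t=get_image("top");sc=get_image("scene");w=get_image("wrist")
c=get_calibration("top")
m=mask(t,*BLUE,(165,225,205,300));print("handle",mar(onz(c,rect(m),.119)),"initially .4838 .2833 -12.3")
print("caps",len(blobs(mask(t,(105,150,60),(125,255,255),(415,185,450,325)),20)))
cv2.imwrite("pics/sc11.png",sc[...,::-1]);cv2.imwrite("pics/top11.png",t[...,::-1])
cv2.imwrite("pics/c11.png",np.hstack([cv2.resize(sc[220:420,130:290],(400,500)),cv2.resize(t[180:350,130:240],(324,500))])[...,::-1])
E
```

```text
time: 61.95
position: [0.4805, 0.2848, 0.0925]
tool_rot: [3.137, -0.172, -0.0]
ft_force: [0.3, -0.6, -0.0]
grip_width: 0.493
grip_force: 0.0
time: 62.58
position: [0.4822, 0.2873, 0.299]
tool_rot: [-3.132, 0.171, -0.014]
ft_force: [0.3, 1.1, -0.7]
grip_width: 0.504
grip_force: 0.0
time: 63.2
position: [0.4804, 0.0845, 0.2927]
tool_rot: [3.137, -0.175, 0.0]
ft_force: [-0.4, 0.2, 0.5]
grip_width: 0.505
grip_force: 0.0
[0.4804 0.0845 0.2927] 63.2
handle (array([0.4677, 0.2854]), array([66.888 , 12.0161]), -3.5726776123046875) initially .4838 .2833 -12.3
caps 5
```

View pics/c11.png

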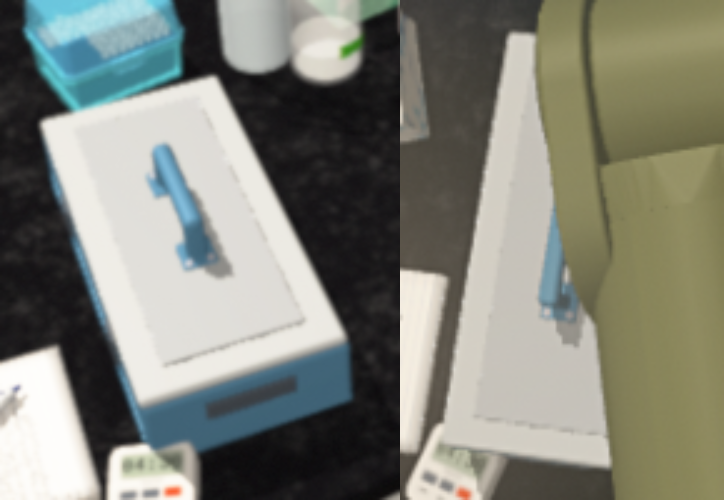

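```bash
python3 -m crank '[[0.5,0,-0.2,0,0],[0.5,0,-0.4,0,0],[0.5,0,-0.5,0,0],[0.5,0,-0.5,0,0]]'
python3 - <<'E'
from tubes import *
t=get_image("top");sc=get_image("scene");c=get_calibration("top");cs=get_calibration("scene")
t0=cv2.imread("pics/top0.png")[...,::-1].copy();s0=cv2.imread("pics/scene0.png")[...,::-1].copy();s5=cv2.imread("pics/sc5.png")[...,::-1].copy()
g=lambda i,r:cv2.cvtColor(np.ascontiguousarray(i[r[1]:r[3],r[0]:r[2]]),cv2.COLOR_RGB2GRAY).astype(np.float32)
for n,a,b,r in(("scene lid",s0,sc,(140,245,275,400)),("top lid",t0,t,(145,185,240,345))):print(n,cv2.phaseCorrelate(g(a,r),g(b,r),cv2.createHanningWindow((r[2]-r[0],r[3]-r[1]),cv2.CV_32F)))
for n,i in(("before",s0),("after",sc)):
    m=mask(i,*BLUE,(185,270,222,330));print("scene handle",n,mar(np.c_[rect(m),]/1000))
    m=mask(i,*GREEN,(415,200,450,230));ys,xs=np.nonzero(m);print(n,"green scene right end",xs.max(),ys[xs>=xs.max()-2].mean(),"left",xs.min(),ys.min())
for n,i in(("before",t0),("after",t)):
    m=mask(i,*BLUE,(165,225,205,300));print("top handle",n,mar(onz(c,rect(m),.119)))
    m=mask(i,*GREEN,(435,230,465,275));print("rocker",n,m.sum()//255,mar(onz(c,rect(m),.058)) if m.any() else "")
E
```

```text
time: 63.85
position: [0.4807, -0.0149, 0.2923]
tool_rot: [-3.136, 0.172, 0.001]
ft_force: [-0.2, 0.7, -0.1]
grip_width: 0.502
grip_force: 0.0
scene lid ((-0.147554288755245, -0.32818936841880486), 0.946988159109045)
top lid ((-0.22705297342675124, -0.8369149464492267), 0.9524034783244133)
scene handle before (array([0.2014, 0.3026]), array([50.3042, 13.5057]), 67.2490234375)
before green scene right end 439 219.83333333333334 left 422 210
scene handle after (array([0.2007, 0.3022]), array([50.695, 13.617]), 67.83365631103516)
after green scene right end 439 216.6 left 423 212
top handle before (array([0.4838, 0.2833]), array([99.6021, 17.7334]), -12.328956604003906)
rocker before 152 (array([ 0.5147, -0.3295]), array([43.9611, 23.6901]), 3.2405669689178467)
top handle after (array([0.486 , 0.2838]), array([100.2426,  18.3047]), -13.205436706542969)
rocker after 152 (array([ 0.5159, -0.3295]), array([43.917 , 23.7312]), 8.247102737426758)
```

```bash
python3 -c "
from bench import *
print(close_job())"
```

```text
the job is handed in; nothing more can be done
None
```

The job is handed in at about 64 s on the robot's clock: all five tubes are snapped into the clips, the mixer is switched on, and the lid is back on the carrier, all checked in the camera images; no verdict came back.

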